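# Clear and pulse the spice mill

## Task

Get the counter's spice mill going for a pulse: with the scraper block, sweep the three loose cinnamon pieces off the mill's steel top into its catch tray, then stand the scraper back on the counter. Fit the lid into the mill's mouth, lugs through the slots and flange flat on the top, and twist it clockwise until its bar points at the round dot, the half-way pulse position. The program finishes with the gripper still holding the lid there against its spring; do not let it click on into the lock, do not touch the cinnamon with the fingers and leave the other goods alone.

Things in the scene. Friction and masses are not known exactly. Their poses are not given: they have to be found in the camera images.
- mill: spice mill, fixed: grey housing with a flat steel top 85 mm above the counter. Origin: on the counter under the centre of its round mouth; z up. In its frame the top spans x -80..+55 mm, y -55..+55 mm; front is -x
- mill_mouth (a point): centre of the mouth, level with the steel top, axes as the mill's. A 67 mm round hole in the 6 mm thick top, with two slots 15 mm wide reaching 41 mm from the axis, along +y and -y. Black marks beside it, twice, half a turn apart: tick = load (over the slots), round dot = pulse (35 deg clockwise of the tick from above), cross bar = lock (73 deg). The lid's bar points at the mark
- mill_tray (a point): centre of the floor of the open steel catch tray at the mill's front, at counter level: in the mill's frame x -155..-80, y -52..+52 mm, rim 30 mm high
- switch_ring (a joint): sprung ring under the top, rad, 0 at rest; grows as the lid turns clockwise. The lugs meet it about 5 deg past the load position, so it reads the lid's twist minus about 0.08. Pulse: 0.53 (0.30 to 0.75 passes). From about 0.65 the sprung lock balls resist strongly; it clicks at about 1.1, stops at 1.22. The spring turns the lid back with 0.03 N m at first, 0.12 at pulse
- lid: black round mill lid, 97 mm across, 58 high, 0.2 kg, standing on its plug. Origin: centre of the plug's underside, z up. Plug 63 mm diameter, z 0..16, tapered foot; two lugs along +x and -x, 10 mm wide, to 38 mm from the axis, z 3..9; flange z 16..20. Half a turn gives the same lid. Seated, its origin is 69 mm above the counter
- lid_grip (a point): middle of the lid's upright bar grip, 52 mm above the lid's origin: bar 60 (x) x 16 (y) mm, z 20..58 mm of the lid; take it across y from above. Fixed clear price plates up to 230 mm tall stand along the counter near where the lid and the scraper stand, jars 145 mm tall beside the mill: travel above them
- scraper: scraper block, 0.18 kg, standing on its foot. Origin: centre of the underside; z up. Black rubber foot 84 (x) x 22 (y) x 14 mm; upright wooden grip 60 (x) x 16 (y) mm, z 14..66 mm; take it across y from above
- chip0: loose piece of cinnamon stick (two scrolls side by side), 16 x 14 x 7.5 mm, 10 g, lying on the mill's top between the mouth and the tray; origin under its centre, x along the stick
- chip1: the same, 18 mm long
- chip2: the same, 14 mm long
- sticker_roll: roll of price stickers, 62 mm across, 26 mm high, origin under its centre; stays where it is
- coin_case: clear acrylic coin case 72 x 78 x 20 mm, origin under its centre; stays where it is
- packet: small blue card packet 8 x 50 x 64 mm standing upright, origin under its centre; stays where it is

How it is judged:
On the way, in this order (a step that is already met when the one before it is completed fails the run):
1. all three cinnamon pieces are in the catch tray while the gripper holds the scraper (x of chip0 in the frame of mill between -0.16 and -0.078 m and y of chip0 in the frame of mill between -0.056 and 0.056 m and z of each of chip0, chip1, chip2 in the frame of mill below 0.03 m and x of chip1 in the frame of mill between -0.16 and -0.078 m and y of chip1 in the frame of mill between -0.056 and 0.056 m and x of chip2 in the frame of mill between -0.16 and -0.078 m and y of chip2 in the frame of mill between -0.056 and 0.056 m and contact force between the fingers and scraper above 1 N), for 0.1 s.
2. the scraper stands on the counter again, let go (height (world z) of scraper below 0.006 m and angle between scraper's own z axis and vertical below 0.1 rad and contact force between the fingers and scraper below 0.1 N and linear speed of scraper below 0.03 m/s), for 0.2 s.
3. the lid sits in the mouth, flange on the top, lugs through the slots (z of lid in the frame of mill between 0.066 and 0.0715 m and horizontal distance between lid and mill below 0.004 m and angle between lid's own z axis and vertical below 0.07 rad), for 0.1 s.
At the end, for the whole second after the job is handed in: The gripper holds the lid (more than 2 N of finger contact) seated in the mouth (within 3 mm of flush, 4 mm of centred, 4 deg of level), the switch ring steady at 0.30 to 0.75 rad; the three cinnamon pieces lie in the catch tray; the scraper stands upright on the counter, let go (all of step 2 and all of step 3 and x of chip0 in the frame of mill between -0.16 and -0.078 m and y of chip0 in the frame of mill between -0.056 and 0.056 m and z of each of chip0, chip1, chip2 in the frame of mill below 0.03 m and x of chip1 in the frame of mill between -0.16 and -0.078 m and y of chip1 in the frame of mill between -0.056 and 0.056 m and x of chip2 in the frame of mill between -0.16 and -0.078 m and y of chip2 in the frame of mill between -0.056 and 0.056 m and value of joint switch_ring between 0.3 and 0.75 rad and velocity of joint switch_ring between -0.1 and 0.1 rad/s and contact force between the fingers and lid above 2 N); the arm keeps its last pose, push and grip.
It fails at once if the lid is twisted into the lock (value of joint switch_ring above 1.05 rad).
It fails at once if the fingers touch the cinnamon (contact force between the fingers and chip0 above 0.5 N or contact force between the fingers and chip1 above 0.5 N or contact force between the fingers and chip2 above 0.5 N).
It fails at once if the sticker roll is disturbed (distance of sticker_roll from where it was at the start of the episode above 0.03 m).
It fails at once if the clear coin case is disturbed (distance of coin_case from where it was at the start of the episode above 0.03 m).
It fails at once if the small card packet is disturbed (distance of packet from where it was at the start of the episode above 0.03 m).
It also fails if it takes over 70 s, if anything falls off the work surface, if the arm or the gripper's body presses on something with over 40 N, if the wrist force passes 120 N, or if a joint passes its speed limit or range.

## Robot

A 6-joint arm with a two-finger parallel gripper is mounted at the origin on a cart in front of the work surface, level with it; the furniture and walls round the work are solid. World frame = base frame: x ahead of the robot, y to its left, z up, the work surface at z = 0. Lengths are in m, angles in rad, forces in N, time in s.
With the tool pointing down it reaches from about 0.225 to 0.875 m from the base axis. Payload 3.4 kg.
Tool frame: the origin (TCP) lies at the very end of the fingers, on their centre line; the grasp point (between the pads) lies behind it (manip.grasp_offset is the z of the grasp point in the tool frame, in m); z points along the fingers, y is the line along which they close (so a half turn about z gives the same grasp; the last joint's range is limited). The gripper opens to 85 mm and grips with 20 to 120 N. Pads are 22 mm wide; open, the fingers measure 114 mm over their backs; the gripper's body (76 mm by 85 mm) begins 54 mm behind the grasp point. The pads swing forward as they close: fully open they stand 13 mm farther back than shut.
Start: joints at [-1.312, 0.276, 1.505, -0, 1.361, -0.121], TCP at [0.213, -0.534, 0.231] pointing down, gripper open.
Joint ranges: [-2.89, 2.89], [-0.75, 2.08], [0.22, 2.7], [-1.18, 4.32], [0.11, 2.71], [-2.7, 2.7]. Speed limits (rad/s): [2.57, 2.57, 3.14, 3.14, 3.14, 3.14].

## Interface

Orientations are given as a unit quaternion [w, x, y, z].
In Python, from rig import manip gives the robot as it stands.
- The arm moves only by the shell command python3 -m pendant 'ROWS' [FORCE]. ROWS is JSON, a list of rows, each an object of numbers: "dx", "dy", "dz": the shift along the tool's x, y, z in m; "rx", "ry", "rz": the turn, a rotation vector about the tool's x, y, z in degrees; "hand": the finger opening in m, from 0 to 0.0854. In form: [{"dx": .., "dy": .., "dz": .., "rx": .., "ry": .., "rz": .., "hand": ..}, ...]. A call has 1 to 12 rows; each row shifts and turns the commanded pose from where the row before left it, along the tool's axes as they then stand; what a row does not reach is not made up. A row lasts 1/12 s, in which the tool goes at most 41.7 mm and 7.16 degrees, less where a joint would pass 70% of its speed; a pose out of reach is approached as far as the arm can. A call is refused whole if a number of a shift passes 0.0417 or a number of a turn 7.16, either way. A call with a gripper value outside its range is refused whole. The fingers move at their own pace and stop on an object; FORCE is the grip in N (left out, the last holds). Time passes only in rows, so rows that do not move let the fingers close. It gives the time, the measured TCP pose, the force, the opening and the grip force at its end, in the units of the state.
- manip.get_state(): the state, without advancing time (a new reading comes with each control period).
- manip.get_image(name): name is "side" or "top"; returns a dict with "frame" (420x560x3 uint8, red, green, blue), "fx", "fy", "cx", "cy" (pixels), "position" and "attitude" of the camera in the world. Camera axes: x right, y up, looking along -z (the intrinsics and any distortion apply to the point x, -y, -z); pixel columns grow to the right and rows downward; lengths in m; the calibration is good to about 2 mm. A picture is of the moment at which its call begins. There is no depth.
- manip.sign_off(): hands the job in; it is judged then, once.
The state is a dict: "clock": time; "qpos": joint angles; "qd": joint speeds; "effort": joint torques, N m; "position": TCP position; "ee_rot": TCP orientation; "contact_force": force on the tool from outside, world axes, zero at the start; "moment": the same for the moment, N m; "width": finger opening in m; "gripper_force": force on a finger pad.
Only numpy, scipy, OpenCV 4.12 (cv2) and the standard library are available. Lean on these libraries where they do the work, as an engineer would, in place of code of your own. Each camera call takes 0.05 s, during which the arm holds its last target. There are 200 camera calls.

## Working session

There is one attempt and no reset: what is moved stays moved. The work goes in short steps, Python scripts to look and compute and a shell command to move; the robot and the scene stay as the last step left them, time stands still between calls to the robot, and variables do not carry over. Pictures are saved under pics/ and viewed, at most 10 in all, crops included, and the job is handed in when it is done.

```bash
ls; mkdir -p pics; cat > h.py <<'E'
from rig import manip
import numpy as np, cv2
from scipy.spatial.transform import Rotation as R
def rot(q): return R.from_quat([q[1],q[2],q[3],q[0]]).as_matrix()
def snap(n,save=None):
    im=manip.get_image(n)
    if save: cv2.imwrite('pics/'+save,cv2.cvtColor(im['frame'],cv2.COLOR_RGB2BGR))
    return im
def att(im):
    a=np.array(im['attitude']); return rot(a) if a.size==4 else a.reshape(3,3)
def ray(im,u,v):
    d=np.array([(u-im['cx'])/im['fx'],-(v-im['cy'])/im['fy'],-1.])
    return np.array(im['position']),att(im)@d
def onplane(im,u,v,z):
    p,d=ray(im,u,v); return p+d*(z-p[2])/d[2]
def proj(im,P):
    c=att(im).T@(np.array(P)-np.array(im['position']))
    return im['cx']+im['fx']*c[0]/-c[2], im['cy']+im['fy']*c[1]/c[2]
E
python3 - <<'E'
from h import *
for n in('top','side'):
    im=snap(n,n+'0.png'); print({k:v for k,v in im.items() if k!='frame'})
s=manip.get_state(); print(s, manip.grasp_offset)
E
```

```text
pics
{'fx': 399.77712479530464, 'fy': 399.77712479530464, 'cx': 283.2420744143739, 'cy': 211.74939842140589, 'position': array([3.38643798e-01, 2.93638902e-05, 1.09005080e+00]), 'attitude': array([ 0.71023342,  0.07705093, -0.07941219, -0.69521604])}
{'fx': 478.3837592640328, 'fy': 478.3837592640328, 'cx': 279.46647466260293, 'cy': 206.6054263818334, 'position': array([ 0.18907475, -1.13932431,  0.65450929]), 'attitude': array([ 0.8349127 ,  0.52752266, -0.07530572, -0.13773043])}
{'clock': 0.1, 'qpos': array([-1.31197518e+00,  2.76537480e-01,  1.50598066e+00, -7.74823735e-06,
        1.36069595e+00, -1.20974559e-01]), 'qd': array([ 0.00165427, -0.00079477, -0.00124518, -0.00071731, -0.00111511,
       -0.00053753]), 'effort': array([ 1.22760437e-03, -4.17701733e+01, -2.46404350e+01, -5.75919421e-05,
        5.80465261e-03,  2.15178130e-05]), 'position': array([ 0.21305875, -0.53357983,  0.23053325]), 'ee_rot': array([-8.08533107e-04,  9.82023046e-01,  1.88759320e-01, -5.96124610e-05]), 'contact_force': array([-0.6341493 ,  0.12294235,  0.40960089]), 'moment': array([ 0.01759334, -0.03420253, -0.02072838]), 'gripper_force': 0.0, 'width': 0.0853776921646368} -0.0187
```

View pics/top0.png

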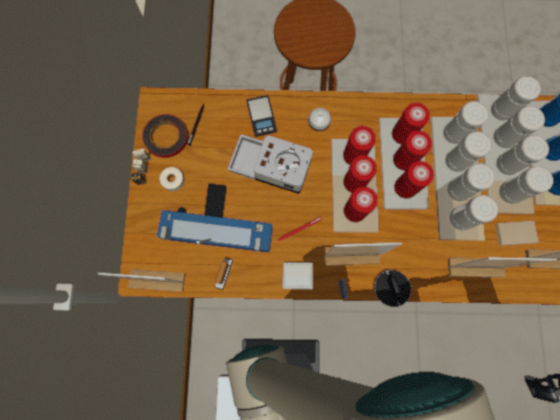

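View pics/side0.png

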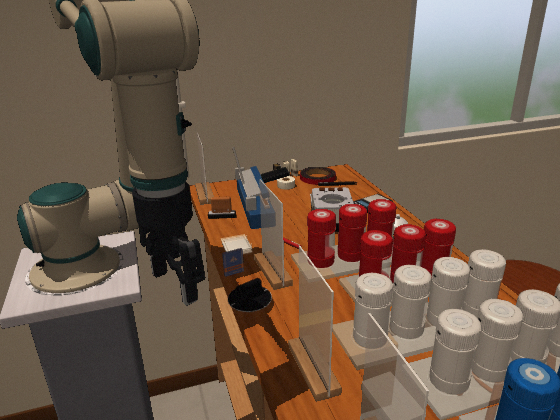

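The top view shows the mill at (285,162) with its tray to the left at (247,155), the lid at (392,288) and the scraper at (223,272). The packet is at (344,289), the coin case at (298,275) and the sticker roll at (171,178). The side view shows the tall price plates near the lid.

```bash
python3 - <<'E'
from h import *
f=cv2.imread('pics/top0.png')
a=cv2.resize(f[125:200,225:325],None,fx=5,fy=5,interpolation=cv2.INTER_CUBIC)
b=cv2.resize(f[250:295,200:245],None,fx=4,fy=4,interpolation=cv2.INTER_CUBIC)
c=cv2.resize(f[263:313,367:417],None,fx=4,fy=4,interpolation=cv2.INTER_CUBIC)
o=np.zeros((580,500+210,3),np.uint8);o[:375,:500]=a;o[:180,505:685]=b;o[200:400,505:705]=c
s=cv2.imread('pics/side0.png')[180:220,305:365]
s=cv2.resize(s,None,fx=5,fy=5,interpolation=cv2.INTER_CUBIC);o[378:578,:300]=s
s=cv2.imread('pics/side0.png')[190:225,200:245]
s=cv2.resize(s,None,fx=4,fy=4,interpolation=cv2.INTER_CUBIC);o[410:550,305:485]=s
cv2.imwrite('pics/z0.png',o)
E
```

```text
(no output)
```

View pics/z0.png

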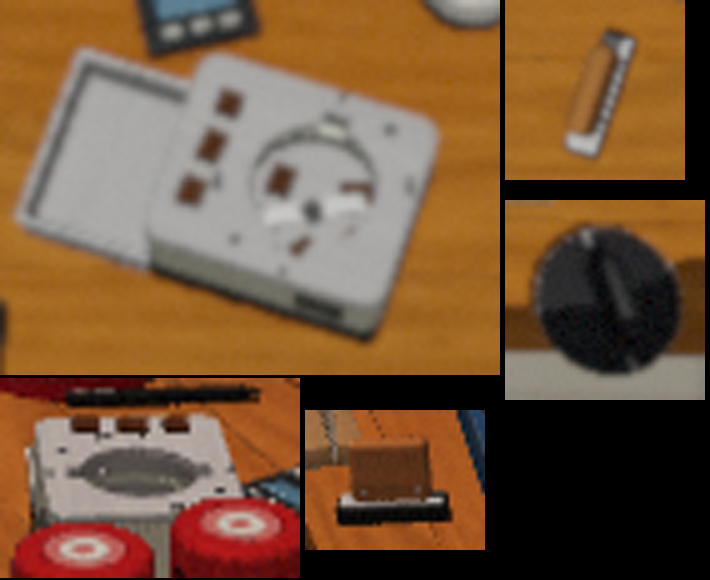

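```bash
cat > m.py <<'E'
from h import *
def blobs(mask,amin):
    n,l,s,c=cv2.connectedComponentsWithStats(mask.astype(np.uint8)); return [(c[i].round(2),s[i]) for i in range(1,n) if s[i][4]>=amin]
def mag(f,x0,y0,x1,y1,k): return cv2.resize(f[y0:y1,x0:x1],None,fx=k,fy=k,interpolation=cv2.INTER_CUBIC)
def unmag(c,x0,y0,k): return (np.array(c)+.5)/k-.5+[x0,y0]
E
python3 - <<'E'
from m import *
im=snap('top'); f=im['frame']
r=lambda p,z: onplane(im,p[0],p[1],z)
# mill marks: local dark weighted centroid
g=mag(cv2.cvtColor(f,cv2.COLOR_RGB2GRAY),225,125,325,200,5)
P=[]
for nm,(x,y) in dict(t1=(342,98),t2=(283,272),d1=(390,130),d2=(235,238),l1=(410,185),l2=(217,183)).items():
    w=g[y-9:y+10,x-9:x+10].astype(float); w=np.clip(np.median(w)-w-8,0,None)
    yy,xx=np.mgrid[-9:10,-9:10]; c=(x+(w*xx).sum()/w.sum(),y+(w*yy).sum()/w.sum())
    p=r(unmag(c,225,125,5),.085); P.append(p); print(nm,np.round(c,1),p[:2].round(4))
P=np.array(P)[:,:2]
for i in(0,2,4):
    d=P[i]-P[i+1]; print('mid',(P[i]+P[i+1])/2,'len',np.linalg.norm(d),'ang',np.degrees(np.arctan2(d[1],d[0])))
h=cv2.cvtColor(f,cv2.COLOR_RGB2HSV)
ch=(f[...,0]<130)&(f[...,0].astype(int)-f[...,2]>25)&(h[...,2]<140)
m=np.zeros_like(ch);m[125:200,225:325]=ch[125:200,225:325]
for c,s in blobs(m,4): print('chip',c,s,r(c,.09)[:2].round(4))
# scraper foot (whitish) & grip
sub=h[250:295,200:245]; m=(sub[...,1]<90)&(sub[...,2]>90)
for c,s in blobs(m,6): print('foot',c+[200,250],s)
ys,xs=np.nonzero(m); (c,wh,a)=cv2.minAreaRect(np.c_[xs,ys].astype(np.float32)); print(c,wh,a, r((c[0]+200,c[1]+250),.014))
# lid
L=(f.max(2)<75); m=np.zeros_like(L); m[255:320,360:425]=L[255:320,360:425]
for c,s in blobs(m,40): print('lid',c,s,r(c,.02).round(4))
cn=max(cv2.findContours(m.astype(np.uint8),0,1)[0],key=cv2.contourArea);print(cv2.fitEllipse(cn),cv2.minEnclosingCircle(cn))
p=[r(unmag((x-505,y-200),367,263,4),.02) for x,y in((587,237),(632,362))]; print('lidmarks',p)
E
```

```text
t1 [344.9  91.7] [ 0.7549 -0.0248]
t2 [279.2 278.5] [0.6496 0.0081]
d1 [389.8 129.6] [ 0.7339 -0.0491]
d2 [234.6 238.8] [0.6709 0.0321]
l1 [411.  188.2] [ 0.7012 -0.0606]
l2 [215.  182.3] [0.7021 0.0434]
mid [ 0.70227952 -0.00833229] len 0.11033799429930956 ang -17.343876472239486
mid [ 0.7024228  -0.00847217] len 0.10276667885872577 ang -52.190626815177644
mid [ 0.70164491 -0.00863578] len 0.1040091937420302 ang -90.49350150113224
chip [264.05 131.91] [252 125  26  12  55] [0.7826 0.0551]
chip [315.24 128.71] [309 125  16   6  21] [ 0.7951 -0.0823]
chip [270.47 145.13] [269 143   4   5  15] [0.7452 0.0368]
chip [266.95 153.63] [265 151   5   6  19] [0.721  0.0455]
chip [280.73 160.8 ] [279 159   4   5  15] [0.7018 0.0085]
chip [262.89 162.61] [261 161   5   5  18] [0.6957 0.0554]
chip [296. 162.] [294 162   5   1   5] [ 0.6994 -0.0318]
chip [305.5 174.5] [305 172   2   6   6] [ 0.6654 -0.0572]
chip [281.1  186.08] [254 179  51  15  79] [0.6324 0.006 ]
chip [225.35 191.13] [225 185   2  15  23] [0.6156 0.1502]
foot [224.29 275.15] [ 15   9  18  30 133]
(23.20000457763672, 22.899999618530273) (8.538147926330566, 31.30654525756836) 18.43494987487793 [0.4107069  0.15547163 0.014     ]
lid [392.59 288.34] [ 375  271   37   36 1019] [ 0.3795 -0.2933  0.02  ]
((392.61773681640625, 288.373291015625), (33.6480712890625, 36.74660873413086), 115.53124237060547) ((393.0, 287.5), 19.006677627563477)
lidmarks [array([ 0.42220176, -0.28046056,  0.02      ]), array([ 0.34176695, -0.3069467 ,  0.02      ])]
```

```bash
cat >> m.py <<'E'
def need(x,y,z,yaw):
    s=manip.get_state(); M=rot(s['ee_rot']); d=M.T@(np.array([x,y,z])-s['position'])
    cy=np.degrees(np.arctan2(M[1,0],M[0,0])); dr=(cy-yaw+180)%360-180
    tilt=np.degrees(np.arccos(-M[2,2])); print('pos',s['position'].round(4),'need tool d(mm)',(d*1000).round(1),'rz',dr.round(2),'yaw',cy.round(2),'tilt',tilt.round(2),'q',np.degrees(s['qpos']).round(1),'w',round(s['width'],4),'F',np.round(s['contact_force'],1),'gf',round(s['gripper_force'],1),'t',s['clock'])
E
python3 - <<'E'
from m import *
im=snap('top'); f=im['frame']; h=cv2.cvtColor(f,cv2.COLOR_RGB2HSV)
sub=h[250:295,200:245]; m=(sub[...,1]<90)&(sub[...,2]>60)
ys,xs=np.nonzero(m)
W=np.array([onplane(im,x+200,y+250,.014)[:2] for x,y in zip(xs,ys)])
mu,ev=cv2.PCACompute(W,mean=None); print('foot',mu,np.degrees(np.arctan2(ev[0,1],ev[0,0])), np.ptp((W-mu)@ev[0]),np.ptp((W-mu)@ev[1]), W[np.argmax((W-mu)@ev[0])],W[np.argmin((W-mu)@ev[0])])
ims=snap('side'); s=cv2.cvtColor(ims['frame'],cv2.COLOR_RGB2HSV)
y0,x0=190,200; S=s[y0:225,x0:245]
b=(S[...,2]<60); 
for c,st in blobs(b,15): print('black',c+[x0,y0],st)
# predicted side pixels of grip corners from candidate pose
c=np.array([0.4107,.1555]); a=np.radians(-17.3); u=np.array([np.cos(a),np.sin(a)])
for z,l in((0,.042),(.014,.042),(.066,.03)):
    for sg in(-1,1): print(z,sg,np.round(proj(ims,[*(c+sg*l*u),z]),1))
need(0.213,-.534,.34,21.8); need(.411,.1555,.34,-17.3)
E
```

```text
foot [[0.40647523 0.15217317]] -18.50468530118846 0.08290413562080881 0.022808828988316474 [0.44810657 0.1365332 ] [0.37090481 0.16707645]
black [241.56 198.17] [38  0  7 20 52]
black [221.92 215.62] [  8  21  28   8 120]
0 -1 [207.5 217.3]
0 1 [235.1 216.7]
0.014 -1 [207.1 213.2]
0.014 1 [234.8 212.6]
0.066 -1 [209.6 197.5]
0.066 1 [229.7 197.1]
pos [ 0.2131 -0.5338  0.2309] need tool d(mm) [  -0.2    0.  -109.1] rz -0.04 yaw 21.76 tilt 0.05 q [-75.2  15.8  86.3  -0.   78.   -6.9] w 0.0851 F [-0.7 -0.1  0.8] gf 0.0 t 0.25
pos [ 0.2131 -0.5338  0.2309] need tool d(mm) [ 439.4 -566.9 -108.6] rz 39.06 yaw 21.76 tilt 0.05 q [-75.2  15.8  86.3  -0.   78.   -6.9] w 0.0851 F [-0.7 -0.1  0.8] gf 0.0 t 0.25
```

```bash
python3 -m pendant '[{"dz":-0.036,"hand":0.085},{"dz":-0.036},{"dz":-0.037},{"dx":0.022,"dy":-0.0283},{"dx":0.022,"dy":-0.0283},{"dx":0.022,"dy":-0.0283},{"dx":0.022,"dy":-0.0283},{"dx":0.022,"dy":-0.0283},{"dx":0.022,"dy":-0.0283},{"dx":0.022,"dy":-0.0283},{"dx":0.022,"dy":-0.0283},{"dx":0.022,"dy":-0.0283}]' 60
python3 -m pendant '[{"dx":0.022,"dy":-0.0283},{"dx":0.022,"dy":-0.0283},{"dx":0.022,"dy":-0.0283},{"dx":0.022,"dy":-0.0283},{"dx":0.022,"dy":-0.0283},{"dx":0.022,"dy":-0.0283},{"rz":6.5},{"rz":6.5},{"rz":6.5},{"rz":6.5},{"rz":6.5},{"rz":6.5}]'
python3 -c "
from m import *
need(.411,.155,.034,-17.8)"
```

```text
pos [ 0.2131 -0.5338  0.2309] need tool d(mm) [ 439.1 -566.2  197.4] rz 39.56 yaw 21.76 tilt 0.05 q [-75.2  15.8  86.3  -0.   78.   -6.9] w 0.0851 F [-0.7 -0.1  0.8] gf 0.0 t 0.25invalid input
invalid input
```

```bash
python3 -m pendant '[{"dx":0,"dy":0,"dz":-0.036,"rx":0,"ry":0,"rz":0,"hand":0.085}]' 60; python3 -m pendant '[{"dz":-0.036,"hand":0.085}]'
```

```text
clock: 0.33
position: [0.2119, -0.5295, 0.2603]
ee_rot: [-0.008, 0.982, 0.189, -0.001]
contact_force: [-0.2, 0.0, -0.2]
width: 0.0848
gripper_force: 0.0invalid input
```

```bash
python3 -m pendant '[{"dx":0,"dy":0,"dz":-0.037,"rx":0,"ry":0,"rz":0,"hand":0.085},{"dx":0,"dy":0,"dz":-0.036,"rx":0,"ry":0,"rz":0,"hand":0.085},{"dx":0.022,"dy":-0.0283,"dz":0,"rx":0,"ry":0,"rz":0,"hand":0.085},{"dx":0.022,"dy":-0.0283,"dz":0,"rx":0,"ry":0,"rz":0,"hand":0.085},{"dx":0.022,"dy":-0.0283,"dz":0,"rx":0,"ry":0,"rz":0,"hand":0.085},{"dx":0.022,"dy":-0.0283,"dz":0,"rx":0,"ry":0,"rz":0,"hand":0.085},{"dx":0.022,"dy":-0.0283,"dz":0,"rx":0,"ry":0,"rz":0,"hand":0.085},{"dx":0.022,"dy":-0.0283,"dz":0,"rx":0,"ry":0,"rz":0,"hand":0.085},{"dx":0.022,"dy":-0.0283,"dz":0,"rx":0,"ry":0,"rz":0,"hand":0.085},{"dx":0.022,"dy":-0.0283,"dz":0,"rx":0,"ry":0,"rz":0,"hand":0.085}]'
python3 -c "
from m import *
need(.411,.155,.34,-17.8)"
```

```text
clock: 1.17
position: [0.2927, -0.2567, 0.3403]
ee_rot: [0.0, 0.982, 0.188, 0.0]
contact_force: [0.6, -0.0, -0.1]
width: 0.0849
gripper_force: 0.0
pos [ 0.2927 -0.2567  0.3403] need tool d(mm) [ 2.623e+02 -3.387e+02  3.000e-01] rz 39.52 yaw 21.72 tilt 0.03 q [-51.5  -3.5  93.5   0.   90.   16.7] w 0.0849 F [ 0.6 -0.  -0.1] gf 0.0 t 1.1667
```

```bash
python3 -m pendant '[{"dx":0.022,"dy":-0.0283,"dz":0,"rx":0,"ry":0,"rz":0,"hand":0.085},{"dx":0.022,"dy":-0.0283,"dz":0,"rx":0,"ry":0,"rz":0,"hand":0.085}]'
python3 -c "
from m import *
need(.411,.155,.34,-17.8)"
```

```text
clock: 1.33
position: [0.3125, -0.1879, 0.3404]
ee_rot: [0.0, 0.982, 0.188, 0.0]
contact_force: [0.8, 0.5, -0.2]
width: 0.0853
gripper_force: 0.0
pos [ 0.3125 -0.1879  0.3404] need tool d(mm) [ 218.4 -282.1    0.3] rz 39.52 yaw 21.72 tilt 0.04 q [-42.   -5.8  95.5   0.   90.2  26.3] w 0.0853 F [ 0.8  0.5 -0.2] gf 0.0 t 1.3333
```

```bash
python3 -m pendant '[{"dx":0.0215,"dy":-0.028,"dz":0,"rx":0,"ry":0,"rz":0,"hand":0.085},{"dx":0.0215,"dy":-0.028,"dz":0,"rx":0,"ry":0,"rz":0,"hand":0.085},{"dx":0.0215,"dy":-0.028,"dz":0,"rx":0,"ry":0,"rz":0,"hand":0.085},{"dx":0.0215,"dy":-0.028,"dz":0,"rx":0,"ry":0,"rz":0,"hand":0.085},{"dx":0.0215,"dy":-0.028,"dz":0,"rx":0,"ry":0,"rz":0,"hand":0.085},{"dx":0.0215,"dy":-0.028,"dz":0,"rx":0,"ry":0,"rz":0,"hand":0.085},{"dx":0.0215,"dy":-0.028,"dz":0,"rx":0,"ry":0,"rz":0,"hand":0.085},{"dx":0.0215,"dy":-0.028,"dz":0,"rx":0,"ry":0,"rz":0,"hand":0.085},{"dx":0.0215,"dy":-0.028,"dz":0,"rx":0,"ry":0,"rz":0,"hand":0.085},{"dx":0.0215,"dy":-0.028,"dz":0,"rx":0,"ry":0,"rz":0,"hand":0.085}]'
python3 -m pendant '[{"dx":0,"dy":0,"dz":0,"rx":0,"ry":0,"rz":6.6,"hand":0.085},{"dx":0,"dy":0,"dz":0,"rx":0,"ry":0,"rz":6.6,"hand":0.085},{"dx":0,"dy":0,"dz":0,"rx":0,"ry":0,"rz":6.6,"hand":0.085},{"dx":0,"dy":0,"dz":0,"rx":0,"ry":0,"rz":6.6,"hand":0.085},{"dx":0,"dy":0,"dz":0,"rx":0,"ry":0,"rz":6.6,"hand":0.085},{"dx":0,"dy":0,"dz":0,"rx":0,"ry":0,"rz":6.5,"hand":0.085},{"dx":0,"dy":0,"dz":0,"rx":0,"ry":0,"rz":0,"hand":0.085}]'
python3 -c "
from m import *
need(.411,.155,.034,-17.8)"
```

```text
clock: 2.17
position: [0.4083, 0.152, 0.3404]
ee_rot: [0.0, 0.982, 0.189, 0.0]
contact_force: [0.7, -0.9, 0.3]
width: 0.0848
gripper_force: 0.0
clock: 2.75
position: [0.4083, 0.1501, 0.3402]
ee_rot: [0.0, 0.988, -0.155, -0.0]
contact_force: [-0.5, 0.2, -0.1]
width: 0.0852
gripper_force: 0.0
pos [0.4083 0.1501 0.3402] need tool d(mm) [  1.1  -5.5 306.2] rz -0.03 yaw -17.83 tilt 0.01 q [ 11.    0.8  89.4  -0.   89.8 118.8] w 0.0852 F [-0.5  0.2 -0.1] gf 0.0 t 2.75
```

```bash
python3 -m pendant '[{"dx":0.001,"dy":-0.0055,"dz":0.038,"rx":0,"ry":0,"rz":0,"hand":0.085},{"dx":0,"dy":0,"dz":0.038,"rx":0,"ry":0,"rz":0,"hand":0.085},{"dx":0,"dy":0,"dz":0.038,"rx":0,"ry":0,"rz":0,"hand":0.085},{"dx":0,"dy":0,"dz":0.038,"rx":0,"ry":0,"rz":0,"hand":0.085},{"dx":0,"dy":0,"dz":0.038,"rx":0,"ry":0,"rz":0,"hand":0.085},{"dx":0,"dy":0,"dz":0.038,"rx":0,"ry":0,"rz":0,"hand":0.085},{"dx":0,"dy":0,"dz":0.02,"rx":0,"ry":0,"rz":0,"hand":0.085},{"dx":0,"dy":0,"dz":0.0,"rx":0,"ry":0,"rz":0,"hand":0.085}]'
python3 -c "
from m import *
need(.411,.155,.034,-17.8); snap('side','s1.png'); snap('top','t1.png')
a=cv2.imread('pics/s1.png')[120:250,150:320]; b=cv2.imread('pics/t1.png')[220:320,170:300]
a=cv2.resize(a,(510,390)); b=cv2.resize(b,(260,200)); o=np.zeros((400,780,3),np.uint8); o[:390,:510]=a;o[:200,515:775]=b; cv2.imwrite('pics/z1.png',o)"
```

```text
clock: 3.42
position: [0.4072, 0.1541, 0.0883]
ee_rot: [0.002, 0.988, -0.153, -0.005]
contact_force: [-0.5, -0.9, 0.3]
width: 0.0852
gripper_force: 0.0
pos [0.4072 0.1541 0.0883] need tool d(mm) [ 3.9 -2.3 54.3] rz 0.21 yaw -17.59 tilt 0.58 q [ 11.6  12.1 114.6  -0.   53.9 119.2] w 0.0852 F [-0.5 -0.9  0.3] gf 0.0 t 3.4167
```

View pics/z1.png

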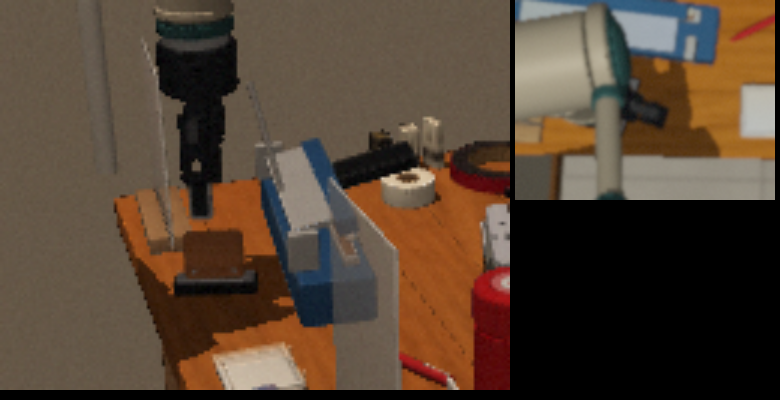

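The gripper is over the scraper, with the near fingertip at about side pixel (217,191) and the grip centre at about (221,203). I'll check this against the projected fingertip.

```bash
python3 - <<'E'
from m import *
im=snap('side')
t=np.array([.4072,.1541,.0883]); y=np.array([np.cos(np.radians(-107.6)),np.sin(np.radians(-107.6)),0])
for k in(.0425,.057): print(np.round(proj(im,t+k*y+[0,0,.013]),1),np.round(proj(im,t+k*y),1))
print(np.round(proj(im,[.411,.155,.066]),1))
need(.411,.155,.034,-17.8)
E
```

```text
[216.1 192.6] [216.5 196.7]
[215.6 194.7] [215.9 198.8]
[219.8 197.3]
pos [0.4123 0.1553 0.0934] need tool d(mm) [-1.3  0.7 59.4] rz 0.14 yaw -17.66 tilt 0.12 q [ 11.6  11.7 114.1  -0.   54.1 119.2] w 0.0848 F [0.7 0.1 0.4] gf 0.0 t 3.5667
```

```bash
python3 -m pendant '[{"dx":0.001,"dy":0,"dz":0.025,"rx":0,"ry":0,"rz":0,"hand":0.085},{"dx":0,"dy":0,"dz":0.02,"rx":0,"ry":0,"rz":0,"hand":0.085},{"dx":0,"dy":0,"dz":0.014,"rx":0,"ry":0,"rz":0,"hand":0.085},{"dx":0,"dy":0,"dz":0,"rx":0,"ry":0,"rz":0,"hand":0.085},{"dx":0,"dy":0,"dz":0,"rx":0,"ry":0,"rz":0,"hand":0.0},{"dx":0,"dy":0,"dz":0,"rx":0,"ry":0,"rz":0,"hand":0.0},{"dx":0,"dy":0,"dz":0,"rx":0,"ry":0,"rz":0,"hand":0.0},{"dx":0,"dy":0,"dz":0,"rx":0,"ry":0,"rz":0,"hand":0.0},{"dx":0,"dy":0,"dz":0,"rx":0,"ry":0,"rz":0,"hand":0.0},{"dx":0,"dy":0,"dz":0,"rx":0,"ry":0,"rz":0,"hand":0.0},{"dx":0,"dy":0,"dz":0,"rx":0,"ry":0,"rz":0,"hand":0.0},{"dx":0,"dy":0,"dz":0,"rx":0,"ry":0,"rz":0,"hand":0.0}]' 60
python3 -c "
from m import *
need(.411,.155,.034,-17.8)"
```

```text
clock: 4.57
position: [0.4125, 0.1548, 0.034]
ee_rot: [-0.0, 0.988, -0.154, 0.001]
contact_force: [-0.8, 0.0, 5.6]
width: 0.0157
gripper_force: 59.0
pos [0.4125 0.1548 0.034 ] need tool d(mm) [-1.5  0.3  0. ] rz 0.06 yaw -17.74 tilt 0.07 q [ 11.5  16.7 118.5  -0.   44.7 119.3] w 0.0157 F [-0.8  0.   5.6] gf 59.0 t 4.5667
```

```bash
python3 -m pendant '[{"dx":0,"dy":0,"dz":-0.02,"rx":0,"ry":0,"rz":0,"hand":0.0},{"dx":0,"dy":0,"dz":-0.038,"rx":0,"ry":0,"rz":0,"hand":0.0},{"dx":0,"dy":0,"dz":-0.038,"rx":0,"ry":0,"rz":0,"hand":0.0},{"dx":0,"dy":0,"dz":-0.038,"rx":0,"ry":0,"rz":0,"hand":0.0},{"dx":0,"dy":0,"dz":-0.038,"rx":0,"ry":0,"rz":0,"hand":0.0},{"dx":0,"dy":0,"dz":-0.038,"rx":0,"ry":0,"rz":0,"hand":0.0},{"dx":0,"dy":0,"dz":-0.038,"rx":0,"ry":0,"rz":0,"hand":0.0},{"dx":0,"dy":0,"dz":-0.038,"rx":0,"ry":0,"rz":0,"hand":0.0},{"dx":0,"dy":0,"dz":-0.014,"rx":0,"ry":0,"rz":0,"hand":0.0},{"dx":0,"dy":0,"dz":0,"rx":0,"ry":0,"rz":0,"hand":0.0}]'
python3 -c "
from m import *
need(.7127,.0217,.34,-17.35)"
```

```text
clock: 5.4
position: [0.4138, 0.1551, 0.337]
ee_rot: [-0.001, 0.988, -0.154, 0.004]
contact_force: [0.3, -0.5, -2.0]
width: 0.0151
gripper_force: 59.3
pos [0.4138 0.1551 0.337 ] need tool d(mm) [325.4  36.   -0.8] rz -0.39 yaw -17.74 tilt 0.46 q [ 11.5   1.2  89.4  -0.   88.9 119.3] w 0.0151 F [ 0.3 -0.5 -2. ] gf 59.3 t 5.4
```

```bash
python3 -m pendant '[{"dx":0.0325,"dy":0.0036,"dz":0,"rx":0,"ry":0,"rz":0,"hand":0.0},{"dx":0.0325,"dy":0.0036,"dz":0,"rx":0,"ry":0,"rz":0,"hand":0.0},{"dx":0.0325,"dy":0.0036,"dz":0,"rx":0,"ry":0,"rz":0,"hand":0.0},{"dx":0.0325,"dy":0.0036,"dz":0,"rx":0,"ry":0,"rz":0,"hand":0.0},{"dx":0.0325,"dy":0.0036,"dz":0,"rx":0,"ry":0,"rz":0,"hand":0.0},{"dx":0.0325,"dy":0.0036,"dz":0,"rx":0,"ry":0,"rz":0,"hand":0.0},{"dx":0.0325,"dy":0.0036,"dz":0,"rx":0,"ry":0,"rz":0,"hand":0.0},{"dx":0.0325,"dy":0.0036,"dz":0,"rx":0,"ry":0,"rz":0,"hand":0.0},{"dx":0.0325,"dy":0.0036,"dz":0,"rx":0,"ry":0,"rz":0,"hand":0.0},{"dx":0.0325,"dy":0.0036,"dz":0,"rx":0,"ry":0,"rz":-0.3,"hand":0.0},{"dx":0,"dy":0,"dz":0,"rx":0,"ry":0,"rz":0,"hand":0.0},{"dx":0,"dy":0,"dz":0,"rx":0,"ry":0,"rz":0,"hand":0.0}]'
python3 -c "
from m import *
need(.7127,.0217,.120,-17.35)"
```

```text
clock: 6.4
position: [0.7111, 0.0203, 0.3279]
ee_rot: [0.0, 0.988, -0.152, -0.004]
contact_force: [-0.7, 1.2, -2.8]
width: 0.0153
gripper_force: 59.1
pos [0.7111 0.0203 0.3279] need tool d(mm) [  2.7  -2.2 207.9] rz -0.18 yaw -17.53 tilt 0.45 q [ -4.   27.   55.7  -0.   97.8 103.6] w 0.0153 F [-0.7  1.2 -2.8] gf 59.1 t 6.4
```

```bash
python3 -m pendant '[{"dx":0,"dy":0,"dz":0.03,"rx":0,"ry":0,"rz":0,"hand":0.0},{"dx":0,"dy":0,"dz":0.035,"rx":0,"ry":0,"rz":0,"hand":0.0},{"dx":0,"dy":0,"dz":0.035,"rx":0,"ry":0,"rz":0,"hand":0.0},{"dx":0,"dy":0,"dz":0.035,"rx":0,"ry":0,"rz":0,"hand":0.0},{"dx":0,"dy":0,"dz":0.02,"rx":0,"ry":0,"rz":0,"hand":0.0},{"dx":0,"dy":0,"dz":0,"rx":0,"ry":0,"rz":0,"hand":0.0},{"dx":0,"dy":0,"dz":0,"rx":0,"ry":0,"rz":0,"hand":0.0}]'
python3 -c "
from m import *
need(.7127,.0217,.120,-17.35); snap('side','s2.png');need(.7127,.0217,.120,-17.35); snap('top','t2.png')
a=cv2.imread('pics/s2.png')[110:230,270:420]; b=cv2.imread('pics/t2.png')[110:210,210:340]
a=cv2.resize(a,(500,400)); b=cv2.resize(b,(260,200)); o=np.zeros((400,780,3),np.uint8); o[:400,:500]=a;o[:200,515:775]=b; cv2.imwrite('pics/z2.png',o)"
```

```text
clock: 6.98
position: [0.7085, 0.0221, 0.1766]
ee_rot: [0.0, 0.988, -0.151, -0.002]
contact_force: [0.6, -0.0, -1.4]
width: 0.0153
gripper_force: 59.0
pos [0.7085 0.0221 0.1766] need tool d(mm) [ 4.4 -0.9 56.6] rz -0.06 yaw -17.41 tilt 0.27 q [ -3.8  29.2  72.6   0.   78.5 103.6] w 0.0153 F [ 0.6 -0.  -1.4] gf 59.0 t 6.9833
pos [0.7103 0.0219 0.1789] need tool d(mm) [ 2.4 -0.5 58.9] rz -0.06 yaw -17.41 tilt 0.01 q [ -3.8  29.1  72.4   0.   78.5 103.6] w 0.0152 F [-0.2 -0.  -0.7] gf 59.1 t 7.0333
```

View pics/z2.png

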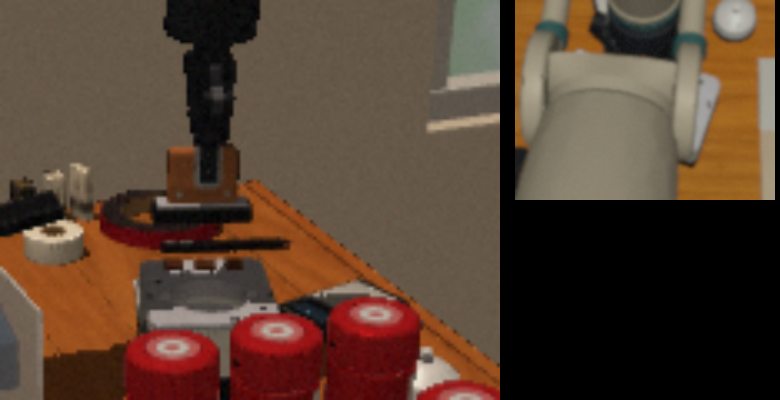

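The scraper hangs level above the mill. In the side view its foot spans columns 316 to 346 and the three chips span 323 to 342, near row 190.

```bash
python3 - <<'E'
from m import *
im=snap('side'); c=np.array([.7022,-.0085]); ux=np.array([-.2982,-.9545]); uy=np.array([.9545,-.2982])
need(.7127,.0217,.120,-17.35)
t=manip.get_state()['position']; 
for s in(-.042,0,.042): print('foot end',np.round(proj(im,[*(t[:2]+s*uy-.011*ux*0),t[2]-.027]),1))
for x,y in((-.056,.0275),(-.057,.0018),(-.059,-.0252)): print('chip',np.round(proj(im,[*(c+x*ux+y*uy),.089]),1))
f=im['frame'].max(2); 
rows=[(np.nonzero(f[r,300:365]<45)[0]) for r in range(166,180)]
print([(r.min()+300,r.max()+300) for r in rows if len(r)])
fr=im['frame'].astype(int); m=np.zeros(f.shape,bool); m[184:196,315:350]=((fr[...,0]-fr[...,2]>25)&(f<150))[184:196,315:350]
for b in blobs(m,3): print(b)
E
```

```text
pos [0.7117 0.0216 0.1809] need tool d(mm) [ 0.7 -0.3 60.9] rz -0.07 yaw -17.42 tilt 0.25 q [ -3.9  29.1  72.2  -0.   78.4 103.6] w 0.0148 F [ 0.8  0.1 -1.4] gf 59.1 t 7.1333
foot end [316.6 172.3]
foot end [331.5 172. ]
foot end [346.3 171.7]
chip [339.3 189.4]
chip [330.5 189.4]
chip [321.3 189.3]
[(np.int64(308), np.int64(314)), (np.int64(305), np.int64(314)), (np.int64(305), np.int64(308)), (np.int64(303), np.int64(345)), (np.int64(301), np.int64(345)), (np.int64(301), np.int64(345)), (np.int64(301), np.int64(345)), (np.int64(301), np.int64(345)), (np.int64(302), np.int64(335)), (np.int64(303), np.int64(333)), (np.int64(305), np.int64(329)), (np.int64(311), np.int64(326))]
(array([331.02, 186.83]), array([315, 184,  35,   7, 130], dtype=int32))
```

```bash
python3 -m pendant '[{"dx":0.001,"dy":0,"dz":0.02,"rx":0,"ry":0,"rz":0,"hand":0.0},{"dx":0.001,"dy":0,"dz":0.02,"rx":0,"ry":0,"rz":0,"hand":0.0},{"dx":0,"dy":0,"dz":0.012,"rx":0,"ry":0,"rz":0,"hand":0.0},{"dx":0,"dy":0,"dz":0.005,"rx":0,"ry":0,"rz":0,"hand":0.0},{"dx":0,"dy":0,"dz":0,"rx":0,"ry":0,"rz":0,"hand":0.0},{"dx":0,"dy":0,"dz":0,"rx":0,"ry":0,"rz":0,"hand":0.0},{"dx":0,"dy":0,"dz":0,"rx":0,"ry":0,"rz":0,"hand":0.0}]'
python3 -c "
from m import *
need(.7127,.0217,.120,-17.35)"
```

```text
clock: 7.72
position: [0.7136, 0.0208, 0.1229]
ee_rot: [-0.0, 0.988, -0.152, 0.001]
contact_force: [1.1, 0.2, -2.7]
width: 0.0149
gripper_force: 59.2
pos [0.7136 0.0208 0.1229] need tool d(mm) [-1.1 -0.6  2.9] rz -0.09 yaw -17.44 tilt 0.17 q [ -3.9  31.3  76.6  -0.   71.9 103.5] w 0.0149 F [ 1.1  0.2 -2.7] gf 59.2 t 7.7167
```

```bash
python3 -m pendant '[{"dx":0,"dy":0,"dz":0.0025,"rx":0,"ry":0,"rz":0,"hand":0.0},{"dx":0,"dy":-0.003,"dz":0,"rx":0,"ry":0,"rz":0,"hand":0.0},{"dx":0,"dy":-0.005,"dz":0,"rx":0,"ry":0,"rz":0,"hand":0.0},{"dx":0,"dy":-0.005,"dz":0,"rx":0,"ry":0,"rz":0,"hand":0.0},{"dx":0,"dy":-0.005,"dz":0,"rx":0,"ry":0,"rz":0,"hand":0.0},{"dx":0,"dy":-0.005,"dz":0,"rx":0,"ry":0,"rz":0,"hand":0.0},{"dx":0,"dy":-0.005,"dz":0,"rx":0,"ry":0,"rz":0,"hand":0.0},{"dx":0,"dy":-0.005,"dz":0,"rx":0,"ry":0,"rz":0,"hand":0.0},{"dx":0,"dy":-0.005,"dz":0,"rx":0,"ry":0,"rz":0,"hand":0.0},{"dx":0,"dy":-0.005,"dz":0,"rx":0,"ry":0,"rz":0,"hand":0.0},{"dx":0,"dy":-0.005,"dz":0,"rx":0,"ry":0,"rz":0,"hand":0.0},{"dx":0,"dy":-0.005,"dz":0,"rx":0,"ry":0,"rz":0,"hand":0.0}]'
python3 -m pendant '[{"dx":0,"dy":-0.005,"dz":0,"rx":0,"ry":0,"rz":0,"hand":0.0},{"dx":0,"dy":-0.005,"dz":0,"rx":0,"ry":0,"rz":0,"hand":0.0},{"dx":0,"dy":-0.003,"dz":0,"rx":0,"ry":0,"rz":0,"hand":0.0},{"dx":0,"dy":0,"dz":0,"rx":0,"ry":0,"rz":0,"hand":0.0},{"dx":0,"dy":0,"dz":0,"rx":0,"ry":0,"rz":0,"hand":0.0}]'
python3 -c "
from m import *
p=manip.get_state()['position'][:2]-[.7022,-.0085]; print('mill x',p@[-.2982,-.9545],'y',p@[.9545,-.2982])
need(.7127,.0217,.120,-17.35)"
```

```text
clock: 8.72
position: [0.7287, 0.0717, 0.1191]
ee_rot: [0.0, 0.988, -0.152, 0.0]
contact_force: [-1.0, -2.0, 1.8]
width: 0.0146
gripper_force: 59.6
clock: 9.13
position: [0.732, 0.0843, 0.1181]
ee_rot: [-0.0, 0.988, -0.151, -0.001]
contact_force: [0.3, 0.3, -2.2]
width: 0.0154
gripper_force: 59.1
mill x -0.09745783728293617 y 0.0007745549941886025
pos [0.732  0.0843 0.1181] need tool d(mm) [ 0.3 65.5 -1.9] rz -0.06 yaw -17.41 tilt 0.07 q [  1.2  33.6  73.2   0.   73.3 108.6] w 0.0154 F [ 0.3  0.3 -2.2] gf 59.1 t 9.1333
```

```bash
python3 -m pendant '[{"dx":0,"dy":0,"dz":-0.02,"rx":0,"ry":0,"rz":0,"hand":0.0},{"dx":0,"dy":0,"dz":-0.034,"rx":0,"ry":0,"rz":0,"hand":0.0},{"dx":0,"dy":0,"dz":-0.034,"rx":0,"ry":0,"rz":0,"hand":0.0},{"dx":0,"dy":0,"dz":-0.034,"rx":0,"ry":0,"rz":0,"hand":0.0},{"dx":0,"dy":0,"dz":-0.034,"rx":0,"ry":0,"rz":0,"hand":0.0},{"dx":0,"dy":0,"dz":-0.034,"rx":0,"ry":0,"rz":0,"hand":0.0},{"dx":0,"dy":0,"dz":-0.03,"rx":0,"ry":0,"rz":0,"hand":0.0},{"dx":-0.02,"dy":0,"dz":0,"rx":0,"ry":0,"rz":0,"hand":0.0},{"dx":-0.032,"dy":0,"dz":0,"rx":0,"ry":0,"rz":0,"hand":0.0},{"dx":-0.032,"dy":0,"dz":0,"rx":0,"ry":0,"rz":0,"hand":0.0},{"dx":-0.032,"dy":0,"dz":0,"rx":0,"ry":0,"rz":0,"hand":0.0},{"dx":-0.032,"dy":0,"dz":0,"rx":0,"ry":0,"rz":0,"hand":0.0}]'
python3 - <<'E'
from m import *
need(.4125,.1548,.34,-17.7)
im=snap('top','t3.png'); snap('side','s3.png'); f=cv2.imread('pics/t3.png')
a=cv2.resize(f[125:215,225:325],None,fx=4.5,fy=4.5,interpolation=cv2.INTER_CUBIC)
b=cv2.resize(cv2.imread('pics/s3.png')[160:220,290:370],None,fx=4,fy=4)
o=np.zeros((420,780,3),np.uint8); o[:405,:450]=a;o[:240,455:775]=b; cv2.imwrite('pics/z3.png',o)
E
```

```text
clock: 10.13
position: [0.5894, 0.1282, 0.3384]
ee_rot: [-0.0, 0.988, -0.152, -0.0]
contact_force: [-0.2, 0.6, -1.8]
width: 0.015
gripper_force: 59.2
pos [0.5894 0.1282 0.3384] need tool d(mm) [-176.7   27.8   -1.5] rz 0.22 yaw -17.48 tilt 0.04 q [  5.7  16.2  70.8   0.   93.  113.1] w 0.015 F [-0.2  0.6 -1.8] gf 59.2 t 10.1333
```

View pics/z3.png

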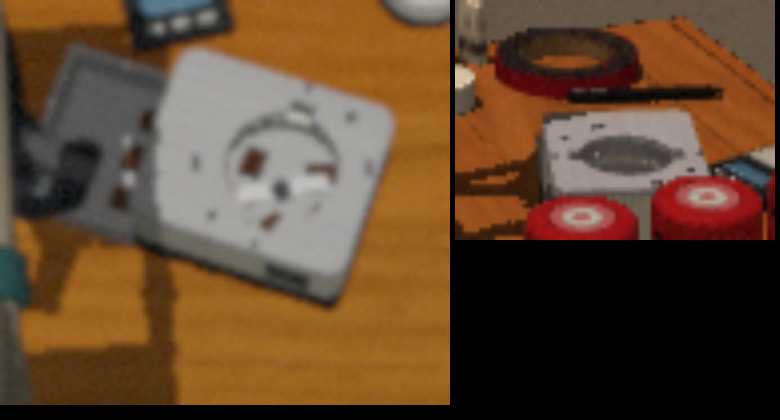

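The three chips lie in the tray beside the mill wall, at zoom (148,118), (128,155) and (120,195), and the steel top is clear. Next I return the scraper.

```bash
python3 -m pendant '[{"dx":-0.0295,"dy":0.0046,"dz":0,"rx":0,"ry":0,"rz":0,"hand":0.0},{"dx":-0.0295,"dy":0.0046,"dz":0,"rx":0,"ry":0,"rz":0,"hand":0.0},{"dx":-0.0295,"dy":0.0046,"dz":0,"rx":0,"ry":0,"rz":0,"hand":0.0},{"dx":-0.0295,"dy":0.0046,"dz":0,"rx":0,"ry":0,"rz":0,"hand":0.0},{"dx":-0.0295,"dy":0.0046,"dz":0,"rx":0,"ry":0,"rz":0,"hand":0.0},{"dx":-0.029,"dy":0.0046,"dz":0,"rx":0,"ry":0,"rz":0,"hand":0.0},{"dx":0,"dy":0,"dz":0.02,"rx":0,"ry":0,"rz":0,"hand":0.0},{"dx":0,"dy":0,"dz":0.037,"rx":0,"ry":0,"rz":0,"hand":0.0},{"dx":0,"dy":0,"dz":0.037,"rx":0,"ry":0,"rz":0,"hand":0.0},{"dx":0,"dy":0,"dz":0.037,"rx":0,"ry":0,"rz":0,"hand":0.0},{"dx":0,"dy":0,"dz":0.037,"rx":0,"ry":0,"rz":0,"hand":0.0},{"dx":0,"dy":0,"dz":0.037,"rx":0,"ry":0,"rz":0,"hand":0.0}]'
python3 -m pendant '[{"dx":0,"dy":0,"dz":0.037,"rx":0,"ry":0,"rz":0,"hand":0.0},{"dx":0,"dy":0,"dz":0.025,"rx":0,"ry":0,"rz":0,"hand":0.0},{"dx":0,"dy":0,"dz":0.015,"rx":0,"ry":0,"rz":0,"hand":0.0},{"dx":0,"dy":0,"dz":0,"rx":0,"ry":0,"rz":0,"hand":0.0},{"dx":0,"dy":0,"dz":0,"rx":0,"ry":0,"rz":0,"hand":0.0},{"dx":0,"dy":0,"dz":0,"rx":0,"ry":0,"rz":0,"hand":0.0}]'
python3 -c "
from m import *
need(.4125,.1548,.034,-17.7)"
```

```text
clock: 11.23
position: [0.4148, 0.1545, 0.1327]
ee_rot: [-0.0, 0.988, -0.152, 0.001]
contact_force: [0.8, 0.3, -2.8]
width: 0.0152
gripper_force: 59.3
clock: 11.73
position: [0.4159, 0.1548, 0.0578]
ee_rot: [-0.0, 0.988, -0.152, 0.001]
contact_force: [0.4, -0.4, -1.9]
width: 0.0153
gripper_force: 59.0
pos [0.4159 0.1548 0.0578] need tool d(mm) [-3.3  1.1 23.8] rz 0.25 yaw -17.45 tilt 0.15 q [ 11.4  14.8 116.5  -0.   48.6 118.9] w 0.0153 F [ 0.4 -0.4 -1.9] gf 59.0 t 11.7333
```

```bash
python3 -m pendant '[{"dx":0,"dy":0,"dz":0.015,"rx":0,"ry":0,"rz":0,"hand":0.0},{"dx":0,"dy":0,"dz":0.006,"rx":0,"ry":0,"rz":0,"hand":0.0},{"dx":0,"dy":0,"dz":0.002,"rx":0,"ry":0,"rz":0,"hand":0.0},{"dx":0,"dy":0,"dz":0,"rx":0,"ry":0,"rz":0,"hand":0.0},{"dx":0,"dy":0,"dz":0,"rx":0,"ry":0,"rz":0,"hand":0.0}]'
python3 -c "
from m import *
need(.4125,.1548,.034,-17.7)"
```

```text
clock: 12.15
position: [0.415, 0.1548, 0.0345]
ee_rot: [-0.0, 0.988, -0.152, 0.001]
contact_force: [-0.9, -0.2, -2.4]
width: 0.0152
gripper_force: 59.1
pos [0.415  0.1548 0.0345] need tool d(mm) [-2.4  0.8  0.5] rz 0.26 yaw -17.44 tilt 0.08 q [ 11.4  16.8 118.2  -0.   44.9 118.9] w 0.0152 F [-0.9 -0.2 -2.4] gf 59.1 t 12.15
```

```bash
python3 -m pendant '[{"dx":0,"dy":0,"dz":0.001,"rx":0,"ry":0,"rz":0,"hand":0.0},{"dx":0,"dy":0,"dz":0,"rx":0,"ry":0,"rz":0,"hand":0.0},{"dx":0,"dy":0,"dz":0,"rx":0,"ry":0,"rz":0,"hand":0.035},{"dx":0,"dy":0,"dz":0,"rx":0,"ry":0,"rz":0,"hand":0.07},{"dx":0,"dy":0,"dz":0,"rx":0,"ry":0,"rz":0,"hand":0.085},{"dx":0,"dy":0,"dz":0,"rx":0,"ry":0,"rz":0,"hand":0.085},{"dx":0,"dy":0,"dz":0,"rx":0,"ry":0,"rz":0,"hand":0.085},{"dx":0,"dy":0,"dz":0,"rx":0,"ry":0,"rz":0,"hand":0.085},{"dx":0,"dy":0,"dz":0,"rx":0,"ry":0,"rz":0,"hand":0.085}]'
python3 -m pendant '[{"dx":0,"dy":0,"dz":-0.01,"rx":0,"ry":0,"rz":0,"hand":0.085},{"dx":0,"dy":0,"dz":-0.03,"rx":0,"ry":0,"rz":0,"hand":0.085},{"dx":0,"dy":0,"dz":-0.038,"rx":0,"ry":0,"rz":0,"hand":0.085},{"dx":0,"dy":0,"dz":-0.038,"rx":0,"ry":0,"rz":0,"hand":0.085},{"dx":0,"dy":0,"dz":-0.038,"rx":0,"ry":0,"rz":0,"hand":0.085},{"dx":0,"dy":0,"dz":-0.038,"rx":0,"ry":0,"rz":0,"hand":0.085},{"dx":0,"dy":0,"dz":-0.038,"rx":0,"ry":0,"rz":0,"hand":0.085},{"dx":0,"dy":0,"dz":-0.038,"rx":0,"ry":0,"rz":0,"hand":0.085},{"dx":0,"dy":0,"dz":-0.038,"rx":0,"ry":0,"rz":0,"hand":0.085},{"dx":0,"dy":0,"dz":0,"rx":0,"ry":0,"rz":-7,"hand":0.085},{"dx":0,"dy":0,"dz":0,"rx":0,"ry":0,"rz":-7,"hand":0.085},{"dx":0,"dy":0,"dz":0,"rx":0,"ry":0,"rz":-7,"hand":0.085}]'
python3 - <<'E'
from m import *
im=snap('top'); f=im['frame']; 
need(.38,-.2935,.34,18.2)
# lid refine: flange circle on saved first frame and side view
ims=snap('side'); s=ims['frame'].max(2); L=np.zeros(s.shape,np.uint8); L[265:325,215:285]=s[265:325,215:285]<50
for b in blobs(L,60): print('side lid',b)
for z in(0.02,): 
    for a in np.radians([0,90,180,270]): print(np.round(proj(ims,[.38+.0485*np.cos(a),-.2935+.0485*np.sin(a),z]),1))
print('grip top', [np.round(proj(ims,[.38+k*np.cos(np.radians(18.2)),-.2935+k*np.sin(np.radians(18.2)),.058]),1) for k in(-.03,.03)])
cv2.imwrite('pics/s4.png',cv2.cvtColor(ims['frame'],4)); 
o=np.zeros((600,800,3),np.uint8)
o[:420,:490]=cv2.resize(ims['frame'][265:325,215:285,::-1],None,fx=7,fy=7,interpolation=cv2.INTER_CUBIC)
o[:300,495:795]=cv2.resize(f[263:313,367:417,::-1],None,fx=6,fy=6,interpolation=cv2.INTER_CUBIC)
o[425:595,:300]=cv2.resize(ims['frame'][190:224,200:260,::-1],None,fx=5,fy=5)
cv2.imwrite('pics/z4.png',o)
E
```

```text
clock: 12.9
position: [0.4144, 0.1547, 0.0327]
ee_rot: [0.0, 0.988, -0.152, -0.0]
contact_force: [-0.0, 0.1, 0.1]
width: 0.0853
gripper_force: 0.0
clock: 13.9
position: [0.4146, 0.1547, 0.3396]
ee_rot: [-0.0, 0.999, 0.034, 0.001]
contact_force: [-0.1, 0.8, -0.7]
width: 0.0853
gripper_force: 0.0
pos [0.4144 0.1547 0.3391] need tool d(mm) [-66.5 444.6  -1. ] rz -14.08 yaw 4.12 tilt 0.04 q [11.4  1.4 88.9 -0.  89.6 97.3] w 0.0852 F [-0.2  0.2 -0.1] gf 0.0 t 13.95
side lid (array([233.56, 271.6 ]), array([224, 268,  20,   8,  70], dtype=int32))
side lid (array([249.49, 296.11]), array([228, 278,  43,  34, 977], dtype=int32))
[269.7 293.2]
[243.3 285.5]
[227.1 302.1]
[254.5 310.6]
grip top [array([236. , 288.2]), array([259.3, 278.4])]
```

View pics/z4.png

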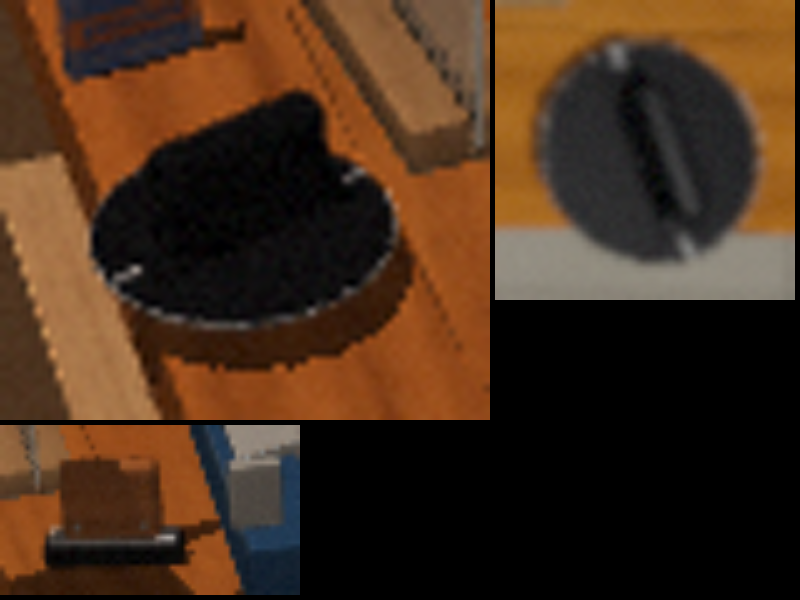

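The scraper stands upright again. The lid's flange marks are at top pixels (387.1,272.1) and (398.3,303.8), and at side pixels (265,289.8) and (232.9,303.7).

```bash
python3 - <<'E'
from m import *
t=snap('top'); s=snap('side')
for im,a,b in((t,(387.1,272.1),(398.25,303.75)),(s,(265,289.8),(232.9,303.7))):
    A=onplane(im,*a,.02)[:2];B=onplane(im,*b,.02)[:2]; d=A-B; print(A,B,'mid',(A+B)/2,'len',np.linalg.norm(d),'ang',np.degrees(np.arctan2(d[1],d[0])))
print(onplane(t,392.6,287.4,.02))
fs=s['frame'].max(2); m=np.zeros(fs.shape,np.uint8); m[278:313,226:272]=fs[278:313,226:272]<50
need(.38,-.2935,.34,18.2)
E
```

```text
[ 0.42160694 -0.28037242] [ 0.34016656 -0.30655174] mid [ 0.38088675 -0.29346208] len 0.0855446830582262 ang 17.820195835814346
[ 0.42217971 -0.2776086 ] [ 0.34218143 -0.30328562] mid [ 0.38218057 -0.29044711] len 0.08401806708064344 ang 17.79505462699037
[ 0.38189832 -0.29342903  0.02      ]
pos [0.4142 0.1547 0.3385] need tool d(mm) [-60.7 445.3  -1.4] rz -14.81 yaw 3.39 tilt 0.04 q [11.4  1.5 88.9 -0.  89.6 98.1] w 0.0852 F [-0.2 -0.2 -0.6] gf 0.0 t 14.1
```

```bash
python3 -m pendant '[{"dx":-0.005,"dy":0.037,"dz":0,"rx":0,"ry":0,"rz":0,"hand":0.085},{"dx":-0.005,"dy":0.037,"dz":0,"rx":0,"ry":0,"rz":0,"hand":0.085},{"dx":-0.005,"dy":0.037,"dz":0,"rx":0,"ry":0,"rz":0,"hand":0.085},{"dx":-0.005,"dy":0.037,"dz":0,"rx":0,"ry":0,"rz":0,"hand":0.085},{"dx":-0.005,"dy":0.037,"dz":0,"rx":0,"ry":0,"rz":0,"hand":0.085},{"dx":-0.005,"dy":0.037,"dz":0,"rx":0,"ry":0,"rz":0,"hand":0.085},{"dx":-0.005,"dy":0.037,"dz":0,"rx":0,"ry":0,"rz":0,"hand":0.085},{"dx":-0.005,"dy":0.037,"dz":0,"rx":0,"ry":0,"rz":0,"hand":0.085},{"dx":-0.005,"dy":0.037,"dz":0,"rx":0,"ry":0,"rz":0,"hand":0.085},{"dx":-0.005,"dy":0.037,"dz":0,"rx":0,"ry":0,"rz":0,"hand":0.085},{"dx":-0.005,"dy":0.037,"dz":0,"rx":0,"ry":0,"rz":0,"hand":0.085},{"dx":-0.005,"dy":0.037,"dz":0,"rx":0,"ry":0,"rz":0,"hand":0.085}]'
python3 -m pendant '[{"dx":0,"dy":0,"dz":0,"rx":0,"ry":0,"rz":-7,"hand":0.085},{"dx":0,"dy":0,"dz":0,"rx":0,"ry":0,"rz":-7,"hand":0.085},{"dx":0,"dy":0,"dz":0,"rx":0,"ry":0,"rz":0,"hand":0.085},{"dx":0,"dy":0,"dz":0,"rx":0,"ry":0,"rz":0,"hand":0.085}]'
python3 -c "
from m import *
need(.3815,-.2925,.034,17.8)"
```

```text
clock: 15.1
position: [0.3815, -0.294, 0.3386]
ee_rot: [-0.0, 1.0, 0.029, -0.0]
contact_force: [0.7, 0.5, -0.1]
width: 0.0848
gripper_force: 0.0
clock: 15.43
position: [0.382, -0.2922, 0.3384]
ee_rot: [-0.0, 0.989, 0.15, -0.0]
contact_force: [-0.1, -0.3, 0.5]
width: 0.085
gripper_force: 0.0
pos [ 0.382  -0.2922  0.3384] need tool d(mm) [-5.000e-01  3.000e-01  3.044e+02] rz -0.52 yaw 17.28 tilt 0.04 q [-45.7   5.   85.1   0.   89.9  27. ] w 0.085 F [-0.1 -0.3  0.5] gf 0.0 t 15.4333
```

```bash
python3 -m pendant '[{"dx":0,"dy":0,"dz":0.035,"rx":0,"ry":0,"rz":-0.5,"hand":0.085},{"dx":0,"dy":0,"dz":0.038,"rx":0,"ry":0,"rz":0,"hand":0.085},{"dx":0,"dy":0,"dz":0.038,"rx":0,"ry":0,"rz":0,"hand":0.085},{"dx":0,"dy":0,"dz":0.038,"rx":0,"ry":0,"rz":0,"hand":0.085},{"dx":0,"dy":0,"dz":0.038,"rx":0,"ry":0,"rz":0,"hand":0.085},{"dx":0,"dy":0,"dz":0.038,"rx":0,"ry":0,"rz":0,"hand":0.085},{"dx":0,"dy":0,"dz":0.02,"rx":0,"ry":0,"rz":0,"hand":0.085},{"dx":0,"dy":0,"dz":0.02,"rx":0,"ry":0,"rz":0,"hand":0.085},{"dx":0,"dy":0,"dz":0,"rx":0,"ry":0,"rz":0,"hand":0.085},{"dx":0,"dy":0,"dz":0,"rx":0,"ry":0,"rz":0,"hand":0.085}]'
python3 -c "
from m import *
need(.3815,-.2925,.034,17.8)"
```

```text
clock: 16.27
position: [0.3819, -0.2913, 0.0734]
ee_rot: [-0.001, 0.988, 0.156, -0.001]
contact_force: [0.5, -0.3, -0.3]
width: 0.085
gripper_force: 0.0
pos [ 0.3819 -0.2913  0.0734] need tool d(mm) [-0.7  1.  39.4] rz 0.18 yaw 17.98 tilt 0.12 q [-45.6  16.4 110.9  -0.   52.8  26.4] w 0.085 F [ 0.5 -0.3 -0.3] gf 0.0 t 16.2667
```

```bash
python3 -m pendant '[{"dx":0,"dy":0.001,"dz":0.02,"rx":0,"ry":0,"rz":0,"hand":0.085},{"dx":0,"dy":0,"dz":0.014,"rx":0,"ry":0,"rz":0,"hand":0.085},{"dx":0,"dy":0,"dz":0.005,"rx":0,"ry":0,"rz":0,"hand":0.085},{"dx":0,"dy":0,"dz":0,"rx":0,"ry":0,"rz":0,"hand":0.085},{"dx":0,"dy":0,"dz":0,"rx":0,"ry":0,"rz":0,"hand":0.0},{"dx":0,"dy":0,"dz":0,"rx":0,"ry":0,"rz":0,"hand":0.0},{"dx":0,"dy":0,"dz":0,"rx":0,"ry":0,"rz":0,"hand":0.0},{"dx":0,"dy":0,"dz":0,"rx":0,"ry":0,"rz":0,"hand":0.0},{"dx":0,"dy":0,"dz":0,"rx":0,"ry":0,"rz":0,"hand":0.0},{"dx":0,"dy":0,"dz":0,"rx":0,"ry":0,"rz":0,"hand":0.0},{"dx":0,"dy":0,"dz":0,"rx":0,"ry":0,"rz":0,"hand":0.0},{"dx":0,"dy":0,"dz":0,"rx":0,"ry":0,"rz":0,"hand":0.0}]' 80
python3 -c "
from m import *
need(.3815,-.2925,.034,17.8); s=snap('side'); 
cv2.imwrite('pics/z5.png',cv2.resize(s['frame'][200:330,190:320,::-1],None,fx=4,fy=4))"
```

```text
clock: 17.27
position: [0.3825, -0.2931, 0.0352]
ee_rot: [0.0, 0.988, 0.157, 0.0]
contact_force: [0.5, 2.0, 5.8]
width: 0.0143
gripper_force: 78.3
pos [ 0.3825 -0.2931  0.0352] need tool d(mm) [-0.8 -0.8  1.2] rz 0.25 yaw 18.05 tilt 0.01 q [-45.7  19.4 113.5   0.   47.1  26.2] w 0.0143 F [0.5 2.  5.8] gf 78.3 t 17.2667
```

View pics/z5.png

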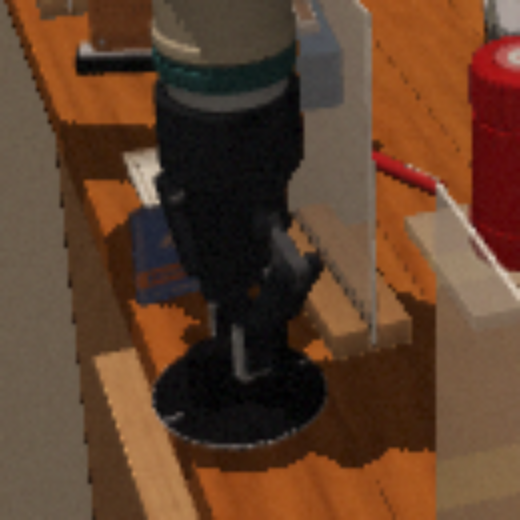

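The fingers hold the lid's bar, and the flange marks are at about zoom (170,415) and (325,360). Now I lift and carry it over the plates.

```bash
python3 -m pendant '[{"dx":0,"dy":0,"dz":-0.015,"rx":0,"ry":0,"rz":0,"hand":0.0},{"dx":0,"dy":0,"dz":-0.035,"rx":0,"ry":0,"rz":0,"hand":0.0},{"dx":0,"dy":0,"dz":-0.035,"rx":0,"ry":0,"rz":0,"hand":0.0},{"dx":0,"dy":0,"dz":-0.035,"rx":0,"ry":0,"rz":0,"hand":0.0},{"dx":0,"dy":0,"dz":-0.035,"rx":0,"ry":0,"rz":0,"hand":0.0},{"dx":0,"dy":0,"dz":-0.035,"rx":0,"ry":0,"rz":0,"hand":0.0},{"dx":0,"dy":0,"dz":-0.035,"rx":0,"ry":0,"rz":0,"hand":0.0},{"dx":0,"dy":0,"dz":-0.035,"rx":0,"ry":0,"rz":0,"hand":0.0},{"dx":0,"dy":0,"dz":-0.035,"rx":0,"ry":0,"rz":0,"hand":0.0},{"dx":0,"dy":0,"dz":-0.015,"rx":0,"ry":0,"rz":0,"hand":0.0},{"dx":0,"dy":0,"dz":0,"rx":0,"ry":0,"rz":0,"hand":0.0}]'
python3 -m pendant '[{"dx":0.0327,"dy":-0.0143,"dz":0,"rx":0,"ry":0,"rz":0,"hand":0.0},{"dx":0.0327,"dy":-0.0143,"dz":0,"rx":0,"ry":0,"rz":0,"hand":0.0},{"dx":0.0327,"dy":-0.0143,"dz":0,"rx":0,"ry":0,"rz":0,"hand":0.0},{"dx":0.0327,"dy":-0.0143,"dz":0,"rx":0,"ry":0,"rz":0,"hand":0.0},{"dx":0.0327,"dy":-0.0143,"dz":0,"rx":0,"ry":0,"rz":0,"hand":0.0},{"dx":0.0327,"dy":-0.0143,"dz":0,"rx":0,"ry":0,"rz":0,"hand":0.0},{"dx":0.0327,"dy":-0.0143,"dz":0,"rx":0,"ry":0,"rz":0,"hand":0.0},{"dx":0.0327,"dy":-0.0143,"dz":0,"rx":0,"ry":0,"rz":0,"hand":0.0},{"dx":0.0327,"dy":-0.0143,"dz":0,"rx":0,"ry":0,"rz":0,"hand":0.0},{"dx":0.0327,"dy":-0.0143,"dz":0,"rx":0,"ry":0,"rz":0,"hand":0.0},{"dx":0.0327,"dy":-0.0143,"dz":0,"rx":0,"ry":0,"rz":0,"hand":0.0},{"dx":0.0327,"dy":-0.0143,"dz":0,"rx":0,"ry":0,"rz":0,"hand":0.0}]'
python3 -m pendant '[{"dx":0,"dy":0,"dz":0,"rx":0,"ry":0,"rz":6,"hand":0.0},{"dx":0,"dy":0,"dz":0,"rx":0,"ry":0,"rz":6,"hand":0.0},{"dx":0,"dy":0,"dz":0,"rx":0,"ry":0,"rz":6,"hand":0.0},{"dx":0,"dy":0,"dz":0,"rx":0,"ry":0,"rz":6,"hand":0.0},{"dx":0,"dy":0,"dz":0,"rx":0,"ry":0,"rz":6,"hand":0.0},{"dx":0,"dy":0,"dz":0,"rx":0,"ry":0,"rz":5.4,"hand":0.0},{"dx":0,"dy":0,"dz":0,"rx":0,"ry":0,"rz":0,"hand":0.0},{"dx":0,"dy":0,"dz":0,"rx":0,"ry":0,"rz":0,"hand":0.0}]'
python3 -c "
from m import *
need(.7022,-.0085,.140,-17.35)"
```

```text
clock: 18.23
position: [0.3837, -0.2945, 0.3484]
ee_rot: [0.003, 0.988, 0.157, 0.002]
contact_force: [0.8, -1.2, -1.8]
width: 0.0147
gripper_force: 78.9
clock: 19.23
position: [0.7028, -0.0069, 0.3413]
ee_rot: [-0.001, 0.988, 0.157, -0.002]
contact_force: [0.2, -0.2, -1.9]
width: 0.0143
gripper_force: 78.8
clock: 19.9
position: [0.7018, -0.0084, 0.3421]
ee_rot: [0.0, 0.989, -0.15, -0.002]
contact_force: [0.4, -0.5, -2.6]
width: 0.0146
gripper_force: 78.7
pos [ 0.7018 -0.0084  0.3421] need tool d(mm) [ 1.200e+00 -2.000e-01  2.021e+02] rz 0.14 yaw -17.21 tilt 0.24 q [ -6.4  25.9  55.6  -0.   98.8 100.9] w 0.0146 F [ 0.4 -0.5 -2.6] gf 78.7 t 19.9
```

```bash
python3 -m pendant '[{"dx":0,"dy":0,"dz":0.02,"rx":0,"ry":0,"rz":0,"hand":0.0},{"dx":0,"dy":0,"dz":0.034,"rx":0,"ry":0,"rz":0,"hand":0.0},{"dx":0,"dy":0,"dz":0.034,"rx":0,"ry":0,"rz":0,"hand":0.0},{"dx":0,"dy":0,"dz":0.034,"rx":0,"ry":0,"rz":0,"hand":0.0},{"dx":0,"dy":0,"dz":0.034,"rx":0,"ry":0,"rz":0,"hand":0.0},{"dx":0,"dy":0,"dz":0.026,"rx":0,"ry":0,"rz":0,"hand":0.0},{"dx":0,"dy":0,"dz":0,"rx":0,"ry":0,"rz":0,"hand":0.0},{"dx":0,"dy":0,"dz":0,"rx":0,"ry":0,"rz":0,"hand":0.0},{"dx":0,"dy":0,"dz":0,"rx":0,"ry":0,"rz":0,"hand":0.0},{"dx":0,"dy":0,"dz":0,"rx":0,"ry":0,"rz":0,"hand":0.0},{"dx":0,"dy":0,"dz":0,"rx":0,"ry":0,"rz":0,"hand":0.0}]'
python3 - <<'E'
from m import *
s=snap('side'); need(.7022,-.0085,.140,-17.35); t=manip.get_state()['position']
a=np.linspace(0,2*np.pi,72); c=np.array([proj(s,[t[0]+.0485*np.cos(k),t[1]+.0485*np.sin(k),t[2]-.0352+.018]) for k in a]); print('pred flange',c.min(0),c.max(0))
m=np.array([.7022,-.0085]);d=np.array([proj(s,[m[0]+.0335*np.cos(k),m[1]+.0335*np.sin(k),.085]) for k in a]); print('pred mouth',d.min(0),d.max(0))
f=s['frame'].max(2)
for r in range(170,186): 
    q=np.nonzero(f[r,300:370]<50)[0]+300
    if len(q): print(r,q.min(),q.max())
T=snap('top')
x0,y0=300,150
o=np.zeros((500,800,3),np.uint8); o[:420,:480]=cv2.resize(s['frame'][145:215,290:370,::-1],None,fx=6,fy=6,interpolation=cv2.INTER_CUBIC); o[:300,490:790]=cv2.resize(T['frame'][115:215,225:325,::-1],None,fx=3,fy=3)
cv2.imwrite('pics/z6.png',o)
E
```

```text
clock: 20.82
position: [0.7038, -0.0085, 0.1655]
ee_rot: [-0.0, 0.989, -0.151, 0.002]
contact_force: [-0.6, -1.3, -3.0]
width: 0.0143
gripper_force: 78.7
pos [ 0.7035 -0.0085  0.1652] need tool d(mm) [-1.3  0.4 25.2] rz 0.03 yaw -17.32 tilt 0.24 q [ -6.3  28.9  74.9  -0.   76.  101. ] w 0.0144 F [-0.7  0.7 -2.4] gf 78.7 t 20.8667
pred flange [315.55969566 171.71826591] [350.64380823 184.93827967]
pred mouth [320.14011337 193.92189468] [343.88337348 203.78489007]
170 302 343
171 301 343
172 301 343
173 301 344
174 301 347
175 302 348
176 303 349
177 305 350
178 309 350
179 317 349
180 317 349
181 319 349
182 319 355
183 318 354
184 318 353
185 319 341
```

View pics/z6.png

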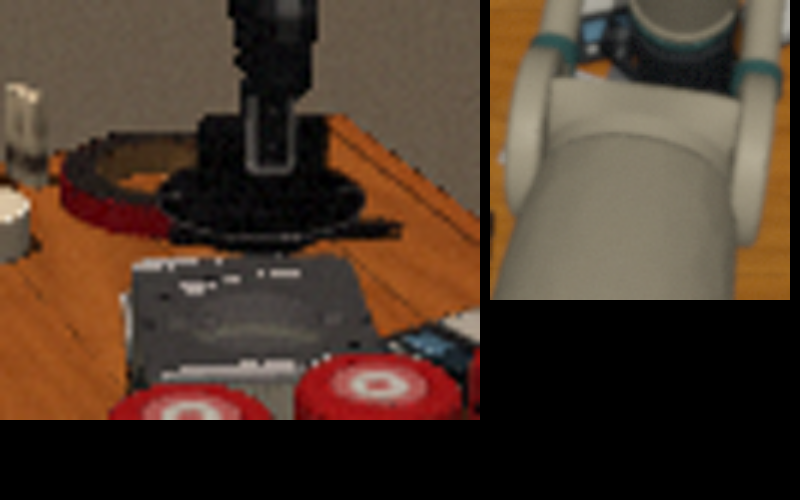

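The lid hangs level over the mill, with its flange at side columns 316 to 350.6 against a predicted 315.6 to 350.6. I'll check the mouth's position from the marks in the clear side picture.

```bash
python3 - <<'E'
from m import *
im=snap('side'); g=cv2.cvtColor(cv2.imread('pics/s3.png'),cv2.COLOR_BGR2GRAY); g0=cv2.cvtColor(cv2.imread('pics/side0.png'),cv2.COLOR_BGR2GRAY)
c=np.array([.7022,-.0085]); 
for nm,a,r in(('t1',-17.35,.055),('d1',-52.35,.0515),('l1',-90.35,.052),('t2',162.65,.055),('d2',127.65,.0515),('l2',89.65,.052)):
    w=np.radians(a); print(nm,np.round(proj(im,[c[0]+r*np.cos(w),c[1]+r*np.sin(w),.085]),1))
for s in(-1,1):
    w=np.radians(-17.35); print('slot tip',np.round(proj(im,[c[0]+s*.041*np.cos(w),c[1]+s*.041*np.sin(w),.085]),1))
for r in range(185,211): print(r,' '.join('%3d'%v for v in g[r,308:362]))
E
```

```text
t1 [351.3 198.3]
d1 [348.3 202.8]
l1 [339.5 206.2]
t2 [312.6 199.2]
d2 [316.3 194.8]
l2 [324.9 191.8]
slot tip [317.5 199.1]
slot tip [346.4 198.4]
185  86  88  90  90  87  79  80  75  65  86  42  17  14  16  21  16  15  17  17  22  15  23  25  25  24  25  36  31  29  30  33  86  34  85  84  84  85  67  77  86  86  84  87  84  82  82  90  91  88 100  99  91  88  89
186  94  95  91  88  90  80  85  82  83  74  86  83  90  92  87  86  84  83  82  84  85  85  83  82  84  86  88  87  85  86  86  91  89  89  92  87  89  88  89  74  92  93  92  90  89  91  92  93  94  97 103  98  95  93
187  91  94  93  90  88  87  85  88  90  92  78  80  81  86  86  86  83  79  82  84  85 105 102 114 114 117 119 121 117 121 119 118 121 119 118 132 132 131 101  91  78  98  97  94  92  89  94  87  87  94  98  94  96  98
188  90  94  93  90  77  71  59  64  60  61  59  62  63  62  64 149 148 146 148 147 149 150 147 148 152 155 151 147 151 154 151 151 153 151 151 152 151 152 149 149 124  81  97  94 100  92  93  90  91  91  95  96  97  97
189  95  91  91  88  61  54  59  57  61  59  61 144 147 144 148 158 154 
[... 4067 characters left out ...]
 170 167 167 153 120 106 106  89  54  60
208  36  35  38  23  47  45  72  94  76  92  76  85  83  85  81  83  83  73  81  75  83  75  82  78  76  82  80  84  83  79  78  76  56  57  54  58  58  94 114 112 136 166 158 148 130 126 138 174 168 139 110 109 105  49
209  34  36  36  21  43  45  48  63  64  66  62  64  64  63  64  66  66  62  63  60  92  87  97  92  89  97  87  92  86  95  95  57  59  63  63  58  64  89 109 110 145 176 173 129 114 114 127 158 174 165 125 112 110  61
210  30  34  36  20  66  56  55  58  57  69  64  81  80  83  81  74  58  63  59  58  71  65  71  97  90  96  87  95  96  97  97  51  56  63  63  63  58  76  99 111 116 137 158 158 168 167 171 168 160 131 109 111 101  58
```

```bash
python3 - <<'E'
from m import *
def foot(fr,im):
    h=cv2.cvtColor(fr,cv2.COLOR_RGB2HSV)[250:295,200:245]; k=8
    h=cv2.resize(h,None,fx=k,fy=k,interpolation=cv2.INTER_LINEAR); m=(h[...,1]<110)&(h[...,2]>80)
    b=max(cv2.findContours(m.astype(np.uint8),0,1)[0],key=cv2.contourArea)
    c,wh,a=cv2.minAreaRect(b); p=unmag(c,200,250,k); return p,np.array(wh)/k,a,onplane(im,*p,.014)[:2].round(4)
T=snap('top'); print('now',foot(T['frame'],T)); print('start',foot(cv2.imread('pics/top0.png')[...,::-1].copy(),T))
S=snap('side'); f=S['frame'].max(2)
for P in(S['frame'],cv2.imread('pics/side0.png')):
    g=P.max(2); sub=g[205:224,203:242]; print([(205+r,203+np.nonzero(sub[r]<60)[0].min(),203+np.nonzero(sub[r]<60)[0].max()) for r in range(19) if (sub[r]<60).sum()>15])
c=np.array([.4144,.1547]); u=np.array([.954,-.2997]); v=np.array([-.2997,-.954])
print([np.round(proj(S,[*(c+s*.042*u+.011*v),z]),1) for s in(-1,1) for z in(0,.014)])
# lid held: brightness columns through flange bottom
print(np.c_[range(174,192),f[174:192,328:340:3]])
E
```

```text
now (array([222.        , 273.49999619]), array([41.87499237, 44.87499237]), 90.0, array([0.4091, 0.1586]))
start (array([223.43521881, 273.08439827]), array([ 9.25910187, 32.27336121]), 19.983104705810547, array([0.4102, 0.1548]))
[(214, np.int64(203), np.int64(241)), (215, np.int64(203), np.int64(241)), (216, np.int64(203), np.int64(240)), (217, np.int64(203), np.int64(238)), (218, np.int64(204), np.int64(240)), (219, np.int64(203), np.int64(240)), (220, np.int64(203), np.int64(240)), (221, np.int64(203), np.int64(232)), (222, np.int64(203), np.int64(241))]
[(214, np.int64(208), np.int64(235)), (215, np.int64(208), np.int64(235)), (216, np.int64(208), np.int64(235)), (217, np.int64(208), np.int64(235))]
[array([208.3, 218.9]), array([207.9, 214.7]), array([236.1, 218.3]), array([235.8, 214.1])]
[[174   7  29  54  41]
 [175  11  14  19  11]
 [176  11   7   0  14]
 [177   7  18   9   5]
 [178  19  15   7  13]
 [179  12  18   6   7]
 [180  20  18  16  10]
 [181  17  17  13   9]
 [182   8   6   4   6]
 [183  12   4   7  10]
 [184  17   8  15  27]
 [185  16  38  55  34]
 [186   2  14  15   8]
 [187  34   5   3  10]
 [188  58  43  45  59]
 [189  63  58  63  64]
 [190  60  64  69 160]
 [191 160  58  64  77]]
```

```bash
python3 -m pendant '[{"dx":-0.001,"dy":-0.001,"dz":0.02,"rx":0,"ry":0,"rz":0,"hand":0.0},{"dx":0,"dy":0,"dz":0.018,"rx":0,"ry":0,"rz":0,"hand":0.0},{"dx":0,"dy":0,"dz":0,"rx":0,"ry":0,"rz":0,"hand":0.0},{"dx":0,"dy":0,"dz":0,"rx":0,"ry":0,"rz":0,"hand":0.0},{"dx":0,"dy":0,"dz":0,"rx":0,"ry":0,"rz":0,"hand":0.0},{"dx":0,"dy":0,"dz":0,"rx":0,"ry":0,"rz":0,"hand":0.0}]'
python3 -c "
from m import *
need(.7029,-.0075,.12,-17.35)"
```

```text
clock: 21.57
position: [0.7027, -0.0072, 0.1263]
ee_rot: [0.0, 0.989, -0.151, 0.001]
contact_force: [-1.0, -0.0, -1.7]
width: 0.014
gripper_force: 78.7
pos [ 0.7027 -0.0072  0.1263] need tool d(mm) [0.2 0.2 6.3] rz 0.01 yaw -17.34 tilt 0.16 q [ -6.3  30.3  78.   -0.   71.5 101.1] w 0.014 F [-1.  -0.  -1.7] gf 78.7 t 21.5667
```

```bash
python3 -m pendant '[{"dx":0,"dy":0,"dz":0.004,"rx":0,"ry":0,"rz":0,"hand":0.0},{"dx":0,"dy":0,"dz":0.003,"rx":0,"ry":0,"rz":0,"hand":0.0},{"dx":0,"dy":0,"dz":0.002,"rx":0,"ry":0,"rz":0,"hand":0.0},{"dx":0,"dy":0,"dz":0.001,"rx":0,"ry":0,"rz":0,"hand":0.0},{"dx":0,"dy":0,"dz":0,"rx":0,"ry":0,"rz":0,"hand":0.0},{"dx":0,"dy":0,"dz":0,"rx":0,"ry":0,"rz":0,"hand":0.0}]'
python3 -c "
from m import *
need(.7029,-.0075,.104,-17.35);print(manip.get_state()['moment'])"
```

```text
clock: 22.07
position: [0.702, -0.0073, 0.1147]
ee_rot: [0.0, 0.989, -0.151, 0.0]
contact_force: [1.4, -0.6, -4.8]
width: 0.014
gripper_force: 78.8
pos [ 0.702  -0.0073  0.1147] need tool d(mm) [ 0.9 -0.1 10.7] rz 0.01 yaw -17.34 tilt 0.05 q [ -6.3  30.8  78.9  -0.   70.3 101.1] w 0.014 F [ 1.4 -0.6 -4.8] gf 78.8 t 22.0667
[-0.14884898 -0.2401938  -0.02359826]
```

```bash
python3 -m pendant '[{"dx":0,"dy":0,"dz":0.002,"rx":0,"ry":0,"rz":0,"hand":0.0},{"dx":0,"dy":0,"dz":0.002,"rx":0,"ry":0,"rz":0,"hand":0.0},{"dx":0,"dy":0,"dz":0.001,"rx":0,"ry":0,"rz":0,"hand":0.0},{"dx":0,"dy":0,"dz":0,"rx":0,"ry":0,"rz":0,"hand":0.0},{"dx":0,"dy":0,"dz":0,"rx":0,"ry":0,"rz":0,"hand":0.0}]'
python3 -c "
from m import *
need(.7029,-.0075,.104,-17.35);print(manip.get_state()['moment'])"
```

```text
clock: 22.48
position: [0.7023, -0.0074, 0.1099]
ee_rot: [0.0, 0.989, -0.151, 0.001]
contact_force: [2.6, -1.4, -1.9]
width: 0.015
gripper_force: 78.8
pos [ 0.7023 -0.0074  0.1099] need tool d(mm) [ 0.6 -0.1  5.9] rz 0.01 yaw -17.34 tilt 0.09 q [ -6.3  31.   79.2  -0.   69.7 101.1] w 0.015 F [ 2.6 -1.4 -1.9] gf 78.8 t 22.4833
[-0.29574018 -0.54209049 -0.00114256]
```

```bash
python3 -m pendant '[{"dx":0.0007,"dy":0,"dz":0.002,"rx":0,"ry":0,"rz":0,"hand":0.0},{"dx":0,"dy":0,"dz":0.002,"rx":0,"ry":0,"rz":0,"hand":0.0},{"dx":0,"dy":0,"dz":0.002,"rx":0,"ry":0,"rz":0,"hand":0.0},{"dx":0,"dy":0,"dz":0,"rx":0,"ry":0,"rz":0,"hand":0.0},{"dx":0,"dy":0,"dz":0,"rx":0,"ry":0,"rz":0,"hand":0.0}]'
python3 -c "
from m import *
need(.7029,-.0075,.104,-17.35);print(manip.get_state()['moment'])"
```

```text
clock: 22.9
position: [0.7026, -0.0074, 0.1044]
ee_rot: [0.0, 0.989, -0.151, 0.0]
contact_force: [1.4, -2.1, 2.5]
width: 0.0144
gripper_force: 79.3
pos [ 0.7026 -0.0074  0.1044] need tool d(mm) [ 0.3 -0.   0.4] rz 0.01 yaw -17.34 tilt 0.06 q [ -6.3  31.3  79.6  -0.   69.1 101.1] w 0.0144 F [ 1.4 -2.1  2.5] gf 79.3 t 22.9
[-0.33507625 -0.17991489 -0.10640339]
```

```bash
python3 -m pendant '[{"dx":0,"dy":0,"dz":0.0007,"rx":0,"ry":0,"rz":0,"hand":0.0},{"dx":0,"dy":0,"dz":0,"rx":0,"ry":0,"rz":0,"hand":0.0},{"dx":0,"dy":0,"dz":0,"rx":0,"ry":0,"rz":0,"hand":0.0}]'
python3 -m pendant '[{"dx":0,"dy":0,"dz":0,"rx":0,"ry":0,"rz":2,"hand":0.0},{"dx":0,"dy":0,"dz":0,"rx":0,"ry":0,"rz":3,"hand":0.0},{"dx":0,"dy":0,"dz":0,"rx":0,"ry":0,"rz":3,"hand":0.0},{"dx":0,"dy":0,"dz":0,"rx":0,"ry":0,"rz":3,"hand":0.0},{"dx":0,"dy":0,"dz":0,"rx":0,"ry":0,"rz":3,"hand":0.0},{"dx":0,"dy":0,"dz":0,"rx":0,"ry":0,"rz":3,"hand":0.0},{"dx":0,"dy":0,"dz":0,"rx":0,"ry":0,"rz":3,"hand":0.0},{"dx":0,"dy":0,"dz":0,"rx":0,"ry":0,"rz":0,"hand":0.0},{"dx":0,"dy":0,"dz":0,"rx":0,"ry":0,"rz":0,"hand":0.0}]'
python3 -c "
from m import *
need(.7029,-.0075,.104,-52.35);print(manip.get_state()['moment'])"
```

```text
clock: 23.15
position: [0.7026, -0.0074, 0.1043]
ee_rot: [0.0, 0.989, -0.151, 0.001]
contact_force: [0.7, -0.6, 4.7]
width: 0.0147
gripper_force: 79.8
clock: 23.9
position: [0.7019, -0.0087, 0.1042]
ee_rot: [0.001, 0.947, -0.32, 0.0]
contact_force: [-0.9, -4.3, 6.9]
width: 0.0147
gripper_force: 79.9
pos [ 0.7019 -0.0087  0.1042] need tool d(mm) [ 0.1 -1.6  0.2] rz 15.02 yaw -37.33 tilt 0.15 q [ -6.3  31.2  79.6  -0.2  69.1 121.1] w 0.0147 F [-0.9 -4.3  6.9] gf 79.9 t 23.9
[-0.73954238  0.24035049 -0.07168394]
```

```bash
python3 -m pendant '[{"dx":0,"dy":0,"dz":0,"rx":0,"ry":0,"rz":3,"hand":0.0},{"dx":0,"dy":0,"dz":0,"rx":0,"ry":0,"rz":3,"hand":0.0},{"dx":0,"dy":0,"dz":0,"rx":0,"ry":0,"rz":3,"hand":0.0},{"dx":0,"dy":0,"dz":0,"rx":0,"ry":0,"rz":3,"hand":0.0},{"dx":0,"dy":0,"dz":0,"rx":0,"ry":0,"rz":2.5,"hand":0.0},{"dx":0,"dy":0,"dz":0,"rx":0,"ry":0,"rz":0,"hand":0.0},{"dx":0,"dy":0,"dz":0,"rx":0,"ry":0,"rz":0,"hand":0.0},{"dx":0,"dy":0,"dz":0,"rx":0,"ry":0,"rz":0,"hand":0.0}]'
python3 -c "
from m import *
need(.7029,-.0075,.104,-52.35);print(manip.get_state()['moment'])
s=snap('side');t=snap('top'); o=np.zeros((500,800,3),np.uint8); o[:420,:480]=cv2.resize(s['frame'][150:220,290:370,::-1],None,fx=6,fy=6,interpolation=cv2.INTER_CUBIC); o[:300,490:790]=cv2.resize(t['frame'][115:215,225:325,::-1],None,fx=3,fy=3);o[310:480,490:790]=cv2.resize(s['frame'][190:224,200:260,::-1],None,fx=5,fy=5)
cv2.imwrite('pics/z7.png',o)"
```

```text
clock: 24.57
position: [0.7018, -0.0089, 0.1042]
ee_rot: [0.001, 0.899, -0.437, 0.0]
contact_force: [-0.6, -4.8, 5.7]
width: 0.0146
gripper_force: 79.9
pos [ 0.7018 -0.0089  0.1042] need tool d(mm) [-0.4 -1.8  0.2] rz 0.53 yaw -51.82 tilt 0.17 q [ -6.3  31.2  79.6  -0.2  69.2 135.6] w 0.0146 F [-0.6 -4.8  5.7] gf 79.9 t 24.5667
[-0.76511748  0.34266496  0.03839825]
```

View pics/z7.png

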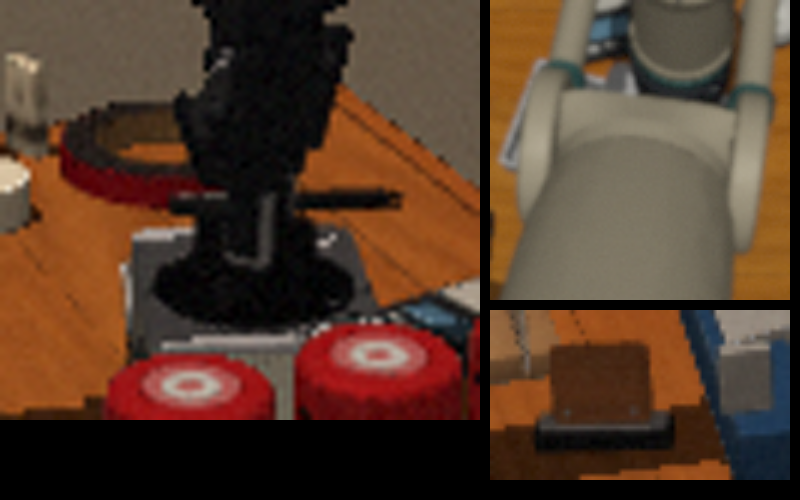

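The lid's flange lies flat on the steel top and its bar is turned about 34.5°. The gripper is holding it, and the scraper stands on the counter.

```bash
python3 -c "
from rig import manip
print(manip.sign_off())"
```

```text
the job is handed in; nothing more can be done
None
```

I handed the job in at about 24.7 s: the cinnamon is in the tray, the scraper stands back on the counter, and the gripper holds the lid flat in the mouth, turned about 34.5° to the pulse dot (ring about 0.52 rad by calculation, not read directly); no verdict came back.

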